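# Lock the pump cover with the flat driver

## Robot

A 6-joint arm with a two-finger parallel gripper is mounted at the origin on a cart in front of the work surface, level with it; the furniture and walls round the work are solid. World frame = base frame: x ahead of the robot, y to its left, z up, the work surface at z = 0. Lengths are in m, angles in rad, forces in N, time in s.
With the tool pointing down it reaches from about 0.325 to 1 m from the base axis. Payload 5.1 kg.
Tool frame: the origin (TCP) lies midway between the tips of the shut fingers; the grasp point (between the pads) lies 19 mm behind it; z points along the fingers, y is the direction in which the jaws open and shut (so a half turn about z gives the same grasp; the last joint's range is limited). The gripper opens to 85 mm and grips with 20 to 120 N. Pads are 22 mm wide; open, the fingers measure 114 mm over their backs; the gripper's body (76 mm by 85 mm) begins 54 mm behind the grasp point. The pads swing forward as they close: fully open they stand 13 mm farther back than shut.
Start: joints at [1.202, 0.124, 1.65, -0, 1.367, -0.083], TCP at [0.183, 0.624, 0.231] pointing down, gripper open.
Joint ranges: [-2.61, 2.61], [-1.02, 2.33], [0.03, 2.71], [-1.35, 4.49], [0.32, 2.68], [-2.91, 2.91]. Speed limits (rad/s): [2.57, 2.57, 3.14, 3.14, 3.14, 3.14].

## Interface

Orientations are given as a unit quaternion [w, x, y, z].
In Python, from plant import arm, vision gives the robot as it stands. The module is installed in compiled form; this text tells all that it offers.
- The arm moves only by the tool play_rows, never from a script. Its argument "commands" is a list that holds one entry, the list of rows, each a list of 7 numbers: the shift along the tool's x, y, z in m, then the turn, a rotation vector about the tool's x, y, z in degrees, then the closure, from 0 (fully open) to 1 (shut). In form: [[[x, y, z, wx, wy, wz, claw], ...]]. A call has exactly 5 rows; each row is the pose to reach, as a shift and turn from the pose commanded when the call began, along the tool's axes at that moment; what a row does not reach only later rows make up. A row lasts 1/10 s, in which the tool goes at most 50 mm and 8.59 degrees, less where a joint would pass 70% of its speed; a pose out of reach is approached as far as the arm can. A call with a gripper value outside its range is refused whole. The fingers move at their own pace and stop on an object; the grip force is fixed at half the most. Time passes only in rows, so rows that repeat a pose let the fingers close, or fill a call up. It gives the time, the measured TCP pose, the force and the opening at its end, in the units of the state.
- arm.sense(): the state, without advancing time (a new reading comes with each control period).
- vision.get_image(name): name is "side" or "top"; returns (picture, depth): 480x640x3 uint8, red, green, blue; 480x640 float32, m along the optical axis (not along the pixel's ray), 0 where there is no reading.
- vision.calibration(name): a dict with "intrinsics" (3x3 intrinsics, pixels), "extrinsics" (4x4, takes a point from world to camera coordinates). Camera axes: x right, y up, looking along -z (the intrinsics and any distortion apply to the point x, -y, -z); pixel columns grow to the right and rows downward; lengths in m; the calibration is good to about 2 mm. A picture is of the moment at which its call begins. calibration takes no time and is no camera call.
- arm.sign_off(): hands the job in, once; it reports no verdict.
The state is a dict: "t": time; "joints": joint angles; "qd": joint speeds; "effort": joint torques, N m; "position": TCP position; "ee_rot": TCP orientation; "ft_force": force on the tool from outside, world axes, zero at the start; "ft_torque": the same for the moment, N m; "width": finger opening in m.
Only numpy, scipy, OpenCV 4.12 (cv2) and the standard library are available. Lean on these libraries where they do the work, as an engineer would, in place of code of your own. Each camera call takes 0.05 s, during which the arm holds its last target.

## Task

Lock the cover on the sloping front of the pump: take the flat driver from its fork, seat its blade fully in the slot of the big lock screw and, keeping it seated, turn the screw clockwise to its stop, until the slot points up and down the slope, in line with the two index bars. Then hang the driver back in its fork, upright with its guard disc resting on the prongs, and let go. Turn the screw only with the driver, never with the gripper, and do not disturb the other things on the bench.

Things in the scene. Friction and masses are not known exactly. Their poses are not given: they have to be found in the camera images.
- pump: Fixed grey pump housing, 128 x 142 x 104 mm, yaw within 0.3. Origin: centre of underside; x from its low front edge (robot side) to its high back, y left, z up. The front slopes 35 degrees from level, rising along +x, with a metal cover 104 x 112 mm, hinged at its upper edge. In the cover's middle: the round lock screw in a flat dark ring; two dark 14 mm index bars above and below it on the slope.
- lock_screw (a joint): Turn of the lock screw about the slope's normal, rad. 0 = slot level, across the slope; grows clockwise as seen by whoever holds the driver; 1.571 = hard stop, slot along the slope, in line with the index bars. Starts between 0 and 0.3, turns stiffly (about 0.1 N m), stays where left and does not move along its axis.
- slot_floor (a point): Centre of the slot's floor, on the screw's axis; turns with the screw. z: screw axis, straight out of the slope, 35 degrees from vertical, leaning to the pump's front; y along the slot, x across it. Bare metal head 38 mm across; slot right across it, 5.5 mm wide, 9 mm deep, dark floor, mouth chamfered to 10.5 mm at the top face (z = +9 mm).
- driver: Loose flat driver, 143 mm long, 0.1 to 0.2 kg, hanging upright in the fork, within 0.3 rad of its yaw. Origin: on its axis, at the underside of its guard disc (39 mm across, 5 mm thick); z along the axis to the handle. Grey handle from z = +5 to +63 mm, 32 mm wide (x), 20 mm thick (y), broad faces flat: grip across the 20 mm, fingers closing along y. Blade below, tip at z = -80 mm.
- driver_tip (a point): Middle of the blade's end, 80 mm below the driver's origin; axes as the driver's. The flat blade is 16 mm wide along x, 3.5 mm thick along y (parallel to the handle's broad faces) and 16 mm long; above it the shaft is 12 mm in diameter, then a neck of 17 mm for the 20 mm below the guard disc.
- fork: Fixed metal fork that holds the driver, yaw within 0.4: foot plate 120 x 90 x 10 mm, back post, two level prongs 8 mm thick with a 24 mm gap, open to -x (robot side). Origin on the bench below the place where the driver hangs; x to the back post, z up. Prongs reach from x = -28 mm to the post; the gap ends at x = +21 mm. Nothing rises above the prongs.
- fork_seat (a point): The place where the driver's origin rests when it hangs in the fork: middle of the gap, at the level of the prongs' upper faces, 100 mm above the bench. Axes as the fork's.
- beaker_50: Bystander: small glass beaker, 46 mm across, 58 mm high, loose. Origin: centre of its underside.
- tape_roll: Bystander: roll of tape lying flat, 98 mm across, 25 mm high, loose. Origin: centre of its underside.
- bottle_100a: Bystander: small capped bottle, 57 mm across, 111 mm high, loose. Origin: centre of its underside.
- log_book: Bystander: black log book lying flat, 148 x 110 x 16 mm, loose. Origin: centre of its underside.

How it is judged:
By the outcome, as a careful person would: the job done as asked, in the order asked, and still so for the second after the job is handed in, with the robot touching nothing.
It also fails if it takes over 58 s, if anything falls off the work surface, if the arm or the gripper's body presses on something with over 40 N, if the wrist force passes 120 N, or if a joint passes its speed limit or range.

## Working session

There is one attempt and no reset: what is moved stays moved. The work goes in short steps, Python scripts to look and compute and a tool call to move; the robot and the scene stay as the last step left them, time stands still between calls to the robot, and variables do not carry over. Pictures are saved under pics/ and viewed, and the job is handed in when it is done.

Besides the shell and the picture viewer there is one more tool, called after ">>>" in YAML: its name, and indented under it one key for each argument. play_rows: Moves the arm, as the interface text tells. Its arguments: {"type":"object","properties":{"commands":{"type":"array"}},"required":["commands"]}

```bash
mkdir -p pics; ls; python3 - <<'E'
from plant import arm, vision
import cv2, numpy as np
print(arm.sense())
for n in ("side","top"):
    im,d=vision.get_image(n); cv2.imwrite(f"pics/{n}0.png",im[:,:,::-1]); np.savez(f"{n}0.npz",im=im,d=d)
    c=vision.calibration(n); print(n,c)
E
```

```text
pics
{'t': 0.0, 'joints': array([ 1.20241222e+00,  1.24510767e-01,  1.65169840e+00,  4.25628037e-05,
        1.36748840e+00, -8.26092633e-02]), 'qd': array([-0.00241801,  0.00014322,  0.00108552, -0.00246445,  0.00100759,
        0.00111247]), 'effort': array([-1.32468787e-03, -4.23606598e+01, -3.65450621e+01, -3.13262553e-04,
        6.84279934e-03, -7.39789243e-06]), 'position': array([0.18303509, 0.62305356, 0.23003493]), 'ee_rot': array([-2.55630234e-04,  1.42405898e-01,  9.89807785e-01, -1.02115219e-03]), 'ft_force': array([ 0.09938573, -0.83887647,  0.02781556]), 'ft_torque': array([ 0.01032531, -0.00943066,  0.04981139]), 'width': 0.08578413865680272}
side {'intrinsics': array([[582.7216788 ,   0.        , 314.48135711],
       [  0.        , 582.7216788 , 242.99831886],
       [  0.        ,   0.        ,   1.        ]]), 'extrinsics': array([[ 0.82281233, -0.5682787 ,  0.00626055, -0.43505964],
       [ 0.45802209,  0.66961256,  0.58466639, -0.27315834],
       [-0.3364456 , -0.47820324,  0.81124966, -1.22675713],
       [ 0.        ,  0.        ,  0.        ,  1.        ]])}
top {'intrinsics': array([[503.56843305,   0.        , 319.85855625],
       [  0.        , 503.56843305, 238.81081926],
       [  0.        ,   0.        ,   1.        ]]), 'extrinsics': array([[ 0.02411142, -0.99964961, -0.010922  , -0.03653043],
       [ 0.98632528,  0.02200547,  0.16333462, -0.54869218],
       [-0.16303704, -0.01471087,  0.98651027, -1.20513229],
       [ 0.        ,  0.        ,  0.        ,  1.        ]])}
```

View pics/side0.png

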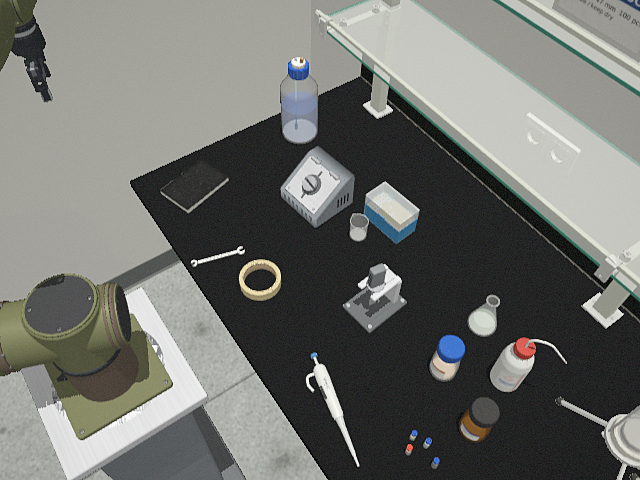

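View pics/top0.png

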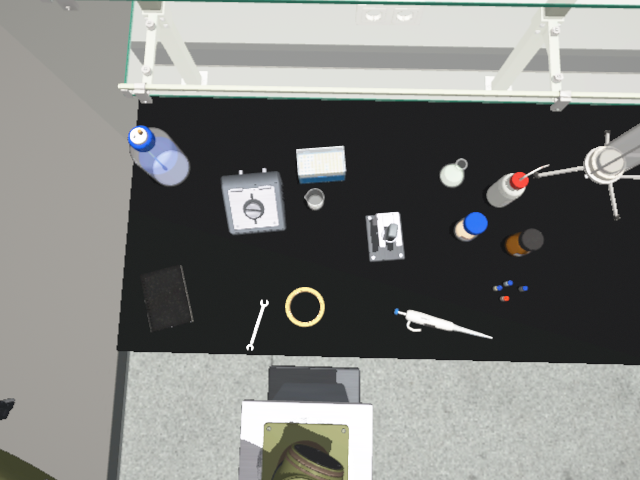

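The side view shows the pump at (316,187) with its screw at (311,184), and the fork and driver at (375,297). In the top view the pump is at (253,205) and the fork at (386,237). Next I'll zoom in and get point clouds.

```bash
cat > h.py <<'E'
import numpy as np, cv2
from plant import arm, vision
from scipy.spatial.transform import Rotation as R
C={n:vision.calibration(n) for n in ("side","top")}
def cloud(n,d):
    K=C[n]["intrinsics"];T=C[n]["extrinsics"]
    v,u=np.mgrid[:480,:640]
    P=np.stack([(u-K[0,2])/K[0,0]*d,-(v-K[1,2])/K[1,1]*d,-d],-1)
    return (P-T[:3,3])@T[:3,:3]
def proj(n,p):
    K=C[n]["intrinsics"];T=C[n]["extrinsics"]
    c=np.atleast_2d(p)@T[:3,:3].T+T[:3,3]
    return np.stack([K[0,2]+K[0,0]*c[:,0]/-c[:,2],K[1,2]-K[1,1]*c[:,1]/-c[:,2]],-1)
def ray(n,uv):
    K=C[n]["intrinsics"];T=C[n]["extrinsics"]
    uv=np.atleast_2d(uv).astype(float)
    r=np.stack([(uv[:,0]-K[0,2])/K[0,0],-(uv[:,1]-K[1,2])/K[1,1],-np.ones(len(uv))],-1)@T[:3,:3]
    return -T[:3,:3].T@T[:3,3], r
def onplane(n,uv,p0,nrm=(0,0,1)):
    o,r=ray(n,uv); nrm=np.array(nrm,float)
    return o+r*(((np.array(p0)-o)@nrm)/(r@nrm))[:,None]
def shot(n,tag):
    im,d=vision.get_image(n); np.savez(f"{tag}.npz",im=im,d=d); return im,d
def crop(im,u0,v0,w,h,f,name):
    cv2.imwrite(f"pics/{name}.png",cv2.resize(im[v0:v0+h,u0:u0+w,::-1],None,fx=f,fy=f,interpolation=cv2.INTER_CUBIC))
E
python3 - <<'E'
from h import *
s=np.load("side0.npz");t=np.load("top0.npz")
crop(s["im"],270,140,100,90,8,"sp"); crop(s["im"],335,250,80,85,7,"sf")
crop(t["im"],215,160,80,80,7,"tp"); crop(t["im"],355,200,60,70,8,"tf")
for n,d,box in (("side",s["d"],(270,140,100,90)),("top",t["d"],(215,160,80,80)),("side",s["d"],(335,250,80,85)),("top",t["d"],(355,200,60,70))):
    P=cloud(n,d)[box[1]:box[1]+box[3],box[0]:box[0]+box[2]].reshape(-1,3)
    q=P[P[:,2]>0.02]; print(n,box,q.min(0),q.max(0),len(q), np.median(P[np.abs(P[:,2])<.015,2]))
E
```

```text
side (270, 140, 100, 90) [ 0.07034795 -0.65096411  0.02001886] [0.7121266  0.33667774 1.15763652] 3935 0.0012767081919909948
top (215, 160, 80, 80) [ 0.34558856 -0.04217194  0.02019731] [0.72755801 0.21850683 1.27809682] 3487 0.0006284520508731332
side (335, 250, 80, 85) [ 0.07034795 -0.65096411  0.02025737] [ 0.61222652 -0.15899584  1.15763652] 1059 0.001988401483806869
top (355, 200, 60, 70) [ 0.34558856 -0.21739817  0.02038407] [ 0.61211885 -0.04217194  1.27809682] 777 0.0020671215766214024
```

View pics/sp.png

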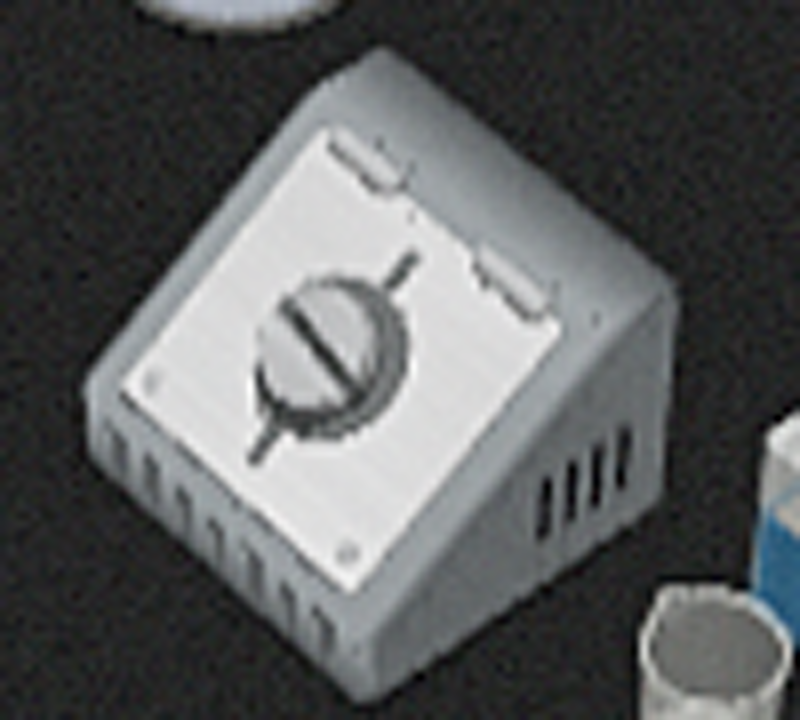

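View pics/sf.png

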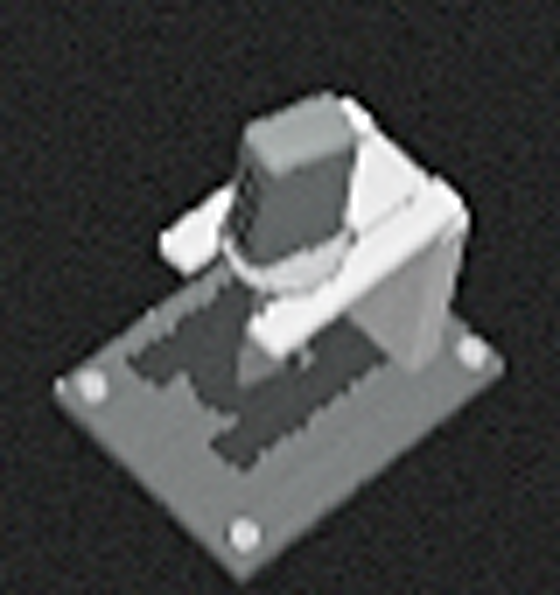

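View pics/tp.png

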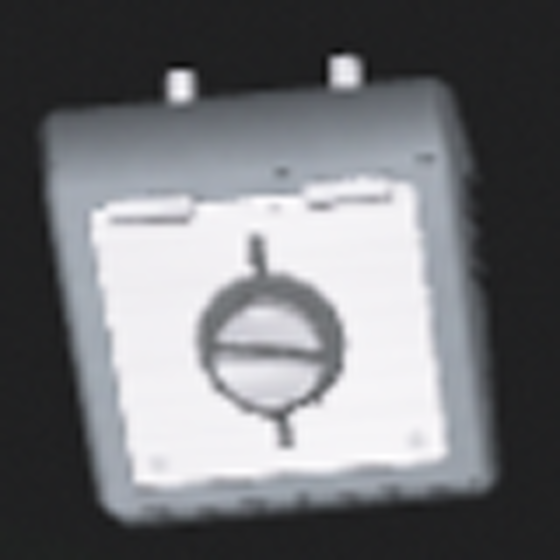

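View pics/tf.png

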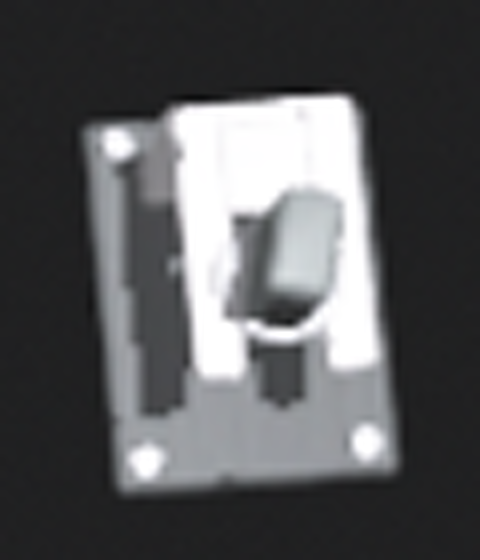

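Both crops are clear. The slot runs nearly level, with index bars above and below it. In the fork, the driver's handle is broad along world x. Next I'll measure the pump plane, bars, head, fork and handle.

```bash
python3 - <<'E'
from h import *
from scipy import ndimage as ni
s=np.load("side0.npz");t=np.load("top0.npz")
D={"side":s,"top":t}
box={"side":(285,155,56,60),"top":(226,184,56,48)}
for n in D:
    im=D[n]["im"].astype(int);P=cloud(n,D[n]["d"])
    u0,v0,w,h=box[n]
    m=np.zeros((480,640),bool); m[v0:v0+h,u0:u0+w]=im[v0:v0+h,u0:u0+w].min(-1)>205
    m&=D[n]["d"]>0
    q=P[m]; 
    for _ in range(4):
        c=q.mean(0); nr=np.linalg.svd(q-c,full_matrices=False)[2][2]; nr*=np.sign(nr[2]); r=(q-c)@nr; q=q[np.abs(r)<2.5*r.std()+1e-4]
    print(n,len(q),"c",c.round(4),"n",nr.round(4),"tilt",np.degrees(np.arccos(nr[2])).round(2),"az",np.degrees(np.arctan2(-nr[1],-nr[0])).round(2),"rms",r.std().round(5))
    bars={"side":[(405,270),(262,450)],"top":[(258,252),(285,432)]}[n]
    f=8 if n=="side" else 7; o=np.array({"side":(270,140),"top":(215,160)}[n])
    b=(np.array(bars)+.5)/f-.5+o
    X=onplane(n,b,c,nr); print(" bars",X.round(4),"len",np.linalg.norm(X[0]-X[1]).round(4),"mid",X.mean(0).round(4),"az",np.degrees(np.arctan2(*(X[0]-X[1])[1::-1])).round(2))
    # cover corners mask
    cnt=max(cv2.findContours(m.astype(np.uint8),0,2)[0],key=cv2.contourArea)
    rc=cv2.minAreaRect(cnt); print(" cover rect",rc, onplane(n,[rc[0]],c,nr).round(4))
    # height of pixels above plane near mid
    hgt=(P-c)@nr; rad=np.linalg.norm(np.cross(P-X.mean(0),nr),axis=-1)
    k=(rad<.017)&(D[n]["d"]>0); print(" head h pct",np.percentile(hgt[k],[5,25,50,75,90]).round(4))
E
```

```text
side 1133 c [0.6158 0.1379 0.0728] n [-0.5722 -0.0639  0.8176] tilt 35.15 az 6.37 rms 0.00253
 bars [[0.6439 0.143  0.0929]
 [0.5861 0.1367 0.0519]] len 0.0711 mid [0.615  0.1398 0.0724] az 6.15
 cover rect ((311.6089172363281, 184.58909606933594), (39.2607421875, 42.21584701538086), 39.289405822753906) [[0.6156 0.1391 0.0728]]
 head h pct [0.0057 0.0124 0.0155 0.0179 0.0194]
top 1386 c [0.6192 0.1409 0.0742] n [-0.5784 -0.0624  0.8134] tilt 35.57 az 6.16 rms 0.00228
 bars [[0.6442 0.144  0.0921]
 [0.5887 0.1376 0.0522]] len 0.0686 mid [0.6164 0.1408 0.0722] az 6.57
 cover rect ((252.86581420898438, 207.29269409179688), (41.411827087402344, 46.49168014526367), 83.6598129272461) [[0.6192 0.1419 0.0742]]
 head h pct [0.0069 0.0127 0.0151 0.0169 0.0184]
```

```bash
python3 - <<'E'
from h import *
s=np.load("side0.npz");t=np.load("top0.npz")
D={"side":s,"top":t}
az=np.radians(6.3);ti=np.radians(35)
n0=np.array([-np.sin(ti)*np.cos(az),-np.sin(ti)*np.sin(az),np.cos(ti)]); ey=np.array([-np.sin(az),np.cos(az),0]); ex=np.cross(ey,n0)
p0=np.array([.6157,.1403,.0723])
for n,sl,hd in (("side",[(285,305),(360,398)],[(262,345),(372,350),(330,278),(310,415)]),("top",[(215,347),(325,353)],[(212,352),(325,352),(268,300),(268,408)])):
    f=8 if n=="side" else 7; o=np.array({"side":(270,140),"top":(215,160)}[n])
    for h in (.013,.016):
        X=onplane(n,(np.array(sl)+.5)/f-.5+o,p0+h*n0,n0)-p0-h*n0
        print(n,h,"slot ends (x up slope,y left)",(X@np.c_[ex,ey]).round(4).tolist(),"ang",np.degrees(np.arctan2(X[1]@ex-X[0]@ex,X[1]@ey-X[0]@ey)).round(1))
    # head mask: pixels unproject on plane h, dump intensities map
    P=cloud(n,D[n]["d"])
    h=(P-p0)@n0; a=(P-p0)@ex; b=(P-p0)@ey
    k=(np.hypot(a,b)<.03)&(h>.011)&(h<.03)
    print("  head pts mean",a[k].mean(),b[k].mean(),k.sum(), np.ptp(a[k]),np.ptp(b[k]),np.median(h[k]))
# fork
for n in D:
    P=cloud(n,D[n]["d"]); im=D[n]["im"].astype(int)
    k=(P[...,0]>.4)&(P[...,0]<.7)&(P[...,1]>-.3)&(P[...,1]<-.03)
    for lo,hi,nm in ((.155,.172,"handletop"),(.094,.1035,"prong"),(.004,.016,"foot")):
        m=(k&(P[...,2]>lo)&(P[...,2]<hi)); 
        if nm=="foot": m&=(im.min(-1)>70)
        m=m.astype(np.uint8)
        q=P[m>0]; print(n,nm,len(q),q.mean(0).round(4),q.min(0).round(3),q.max(0).round(3))
        rc=cv2.minAreaRect((q[:,:2]*1000).astype(np.float32)); print("   rect",np.round(rc[0],1),np.round(rc[1],1),round(rc[2],1), "zmed",np.median(q[:,2]).round(4))
E
```

```text
side 0.013 slot ends (x up slope,y left) [[0.0035, 0.0181], [-0.0028, -0.0232]] ang -171.3
side 0.016 slot ends (x up slope,y left) [[0.0038, 0.0163], [-0.0025, -0.0249]] ang -171.3
  head pts mean 0.0008206602197274748 -0.0010585286600483111 154 0.03980277034225275 0.03783506240598522 0.016783821220757802
top 0.013 slot ends (x up slope,y left) [[0.0063, 0.0183], [0.0005, -0.0192]] ang -171.3
top 0.016 slot ends (x up slope,y left) [[0.0075, 0.0179], [0.0017, -0.0196]] ang -171.3
  head pts mean 0.003088926280495206 0.0009447253844095118 159 0.039095163327505414 0.03728408042919794 0.015097988091007238
side handletop 150 [ 0.5513 -0.1913  0.1626] [ 0.536 -0.202  0.155] [ 0.57  -0.177  0.17 ]
   rect [ 552.3 -191.1] [22.6 31.8] 77.7 zmed 0.1632
side prong 383 [ 0.5684 -0.1958  0.1002] [ 0.523 -0.218  0.094] [ 0.61  -0.159  0.103]
   rect [ 566.3 -187.6] [83.2 55.7] 6.1 zmed 0.1004
side foot 1150 [ 0.548  -0.1984  0.0107] [ 0.4   -0.239  0.004] [ 0.655 -0.03   0.016]
   rect [ 527.6 -134.4] [255.1 208.7] 0.0 zmed 0.0108
top handletop 127 [ 0.554  -0.1878  0.1632] [ 0.538 -0.199  0.156] [ 0.571 -0.177  0.171]
   rect [ 555.1 -188.2] [19.4 32.6] 82.2 zmed 0.1633
top prong 439 [ 0.5728 -0.1847  0.1001] [ 0.526 -0.217  0.094] [ 0.61  -0.155  0.103]
   rect [ 568.1 -186.6] [82.1 54.8] 6.1 zmed 0.1003
top foot 851 [ 0.5462 -0.1804  0.0107] [ 0.502 -0.238  0.004] [ 0.631 -0.137  0.016]
   rect [ 565.9 -188.5] [121.7  91.4] 5.8 zmed 0.0107
```

The pump is consistent between the two views: axis foot at (0.616,0.140,0.072), tilt 35°, yaw 6.3°, and slot about 8.7° clockwise. The fork seat is near (0.554,-0.188) and the handle top is at 0.163 as expected. Next I'll refine the handle yaw.

```bash
cat >> h.py <<'E'
def RT(y,z):
    y=np.array(y,float);z=np.array(z,float);z/=np.linalg.norm(z);y-=z*(y@z);y/=np.linalg.norm(y)
    return R.from_matrix(np.c_[np.cross(y,z),y,z])
def cur():
    s=arm.sense();q=s["ee_rot"];return s["position"],R.from_quat([q[1],q[2],q[3],q[0]]),s
def go(p,Rt,pq=None):
    p0,R0=(cur()[:2] if pq is None else pq)
    sh=R0.inv().apply(np.array(p)-p0); rv=np.degrees((R0.inv()*Rt).as_rotvec())
    print("shift mm",(sh*1000).round(1),"|",(np.linalg.norm(sh)*1000).round(0),"rot deg",rv.round(2),"|",np.linalg.norm(rv).round(1))
az=np.radians(6.3);ti=np.radians(35)
n0=np.array([-np.sin(ti)*np.cos(az),-np.sin(ti)*np.sin(az),np.cos(ti)]); ey=np.array([-np.sin(az),np.cos(az),0]); ex=np.cross(ey,n0)
p0=np.array([.6157,.1403,.0723])+.0006*ex
E
python3 - <<'E'
from h import *
for n in ("side","top"):
    t=np.load(n+"0.npz"); P=cloud(n,t["d"]); im=t["im"].astype(int)
    m=((P[...,2]>.150)&(P[...,2]<.175)&(P[...,0]>.5)&(P[...,0]<.61)&(P[...,1]<-.15)&(P[...,1]>-.23)).astype(np.uint8)
    g=im.mean(-1); print(n,np.percentile(g[m>0],[5,25,50,75,95]))
    v,u=np.where(m>0); X=onplane(n,np.c_[u,v],(0,0,.163))
    br=g[v,u]>np.percentile(g[m>0],50)*.8
    q=X[br][:,:2]*1000; c=q.mean(0); w,V=np.linalg.eigh(np.cov((q-c).T)); a=V[:,1]*np.sign(V[0,1])
    rc=cv2.minAreaRect(q.astype(np.float32))
    print(c.round(1),"size",np.sqrt(12*w).round(1),"yaw",np.degrees(np.arctan2(a[1],a[0])).round(1),rc,len(q))
print(cur()[2]["position"]); yd=np.radians(-9)
go([.554,-.1885,.23],RT([-np.sin(yd),np.cos(yd),0],[0,0,-1]))
E
```

```text
side [ 79.88333333 105.08333333 155.5        165.66666667 173.15      ]
[ 552.6 -190.6] size [18.7 30.5] yaw -8.5 ((552.4924926757812, -190.70477294921875), (18.89248275756836, 31.321317672729492), 80.54092407226562) 116
top [ 81.6        158.66666667 193.         206.33333333 218.06666667]
[ 555.4 -189.4] size [17.6 30.9] yaw -4.3 ((554.8304443359375, -189.4338836669922), (29.809978485107422, 17.984479904174805), 0.0987200140953064) 103
[0.18308027 0.62310472 0.23016816]
shift mm [-584.7 -674.1    1.3] | 892.0 rot deg [-0.11 -0.02 -7.37] | 7.4
```

>>> play_rows:
  commands:
    - [[-0.02, -0.023, 0, 0, 0, 0, 0], [-0.05, -0.058, 0, 0, 0, 0, 0], [-0.082, -0.095, 0, 0, 0, 0, 0], [-0.114, -0.132, 0, 0, 0, 0, 0], [-0.146, -0.169, 0, 0, 0, 0, 0]]

```text
t: 0.6
position: [0.2759, 0.4184, 0.2307]
ee_rot: [-0.0, 0.142, 0.99, -0.0]
ft_force: [1.6, 0.2, 0.3]
width: 0.0853
```

>>> play_rows:
  commands:
    - [[-0.032, -0.037, 0, 0, 0, 0, 0], [-0.064, -0.074, 0, 0, 0, 0, 0], [-0.096, -0.111, 0, 0, 0, 0, 0], [-0.128, -0.148, 0, 0, 0, 0, 0], [-0.16, -0.185, 0, 0, 0, 0, 0]]

```text
t: 1.1
position: [0.3772, 0.1958, 0.2311]
ee_rot: [0.0, 0.142, 0.99, 0.0]
ft_force: [0.6, -0.6, 0.4]
width: 0.0857
```

>>> play_rows:
  commands:
    - [[-0.032, -0.037, 0, 0, 0, 0, 0], [-0.064, -0.074, 0, 0, 0, 0, 0], [-0.096, -0.111, 0, 0, 0, 0, 0], [-0.128, -0.148, 0, 0, 0, 0, 0], [-0.15, -0.173, 0, 0, 0, 0, 0]]

```text
t: 1.6
position: [0.4726, -0.0134, 0.231]
ee_rot: [-0.0, 0.144, 0.99, -0.0]
ft_force: [-0.1, 1.1, -1.0]
width: 0.0851
```

```bash
python3 - <<'E'
from h import *
p,r,s=cur(); print(p,s["t"],s["joints"].round(2)); yd=np.radians(-8)
go([.554,-.189,.22],RT([-np.sin(yd),np.cos(yd),0],[0,0,-1]))
E
```

```text
[ 0.47259141 -0.01337344  0.23098621] 1.6 [-0.14 -0.28  2.03 -0.    1.39 -1.42]
shift mm [-128.  -145.3   11. ] | 194.0 rot deg [-0.02 -0.01 -8.51] | 8.5
```

>>> play_rows:
  commands:
    - [[-0.032, -0.036, 0.002, 0, 0, -2, 0], [-0.064, -0.072, 0.005, 0, 0, -4, 0], [-0.096, -0.108, 0.008, 0, 0, -6, 0], [-0.12, -0.137, 0.01, 0, 0, -8.5, 0], [-0.128, -0.145, 0.011, 0, 0, -8.5, 0]]

```text
t: 2.1
position: [0.5544, -0.1888, 0.2192]
ee_rot: [-0.001, 0.07, 0.998, -0.0]
ft_force: [-0.3, 0.7, 0.0]
width: 0.0856
```

```bash
python3 - <<'E'
from h import *
im,d=shot("top","t1"); crop(im,340,180,100,100,6,"t1"); im,d=shot("side","s1"); crop(im,310,200,120,130,5,"s1")
p,r,s=cur(); print(p,s["t"],s["joints"].round(2)); yd=np.radians(-8)
go([.554,-.189,.115],RT([-np.sin(yd),np.cos(yd),0],[0,0,-1]))
E
```

```text
[ 0.55399631 -0.18670149  0.21930372] 2.2 [-0.42 -0.01  1.81  0.    1.34 -1.85]
shift mm [ -0.5  -2.4 104.3] | 104.0 rot deg [ 0.04 -0.1  -0.02] | 0.1
```

View pics/s1.png

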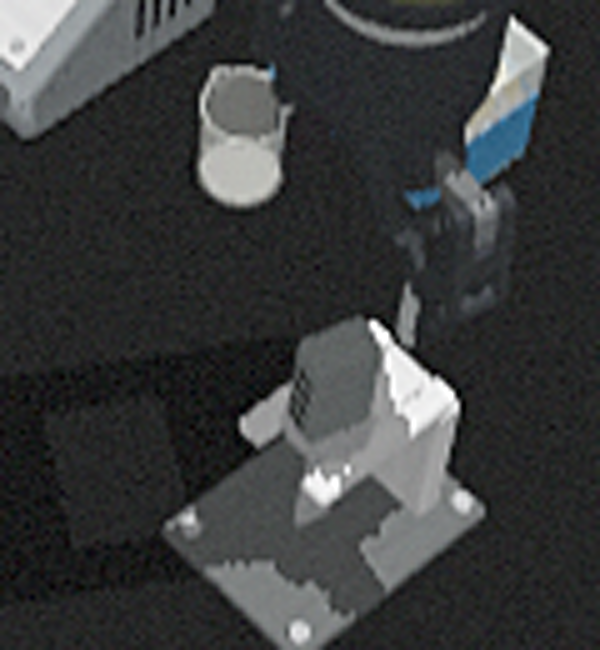

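View pics/t1.png

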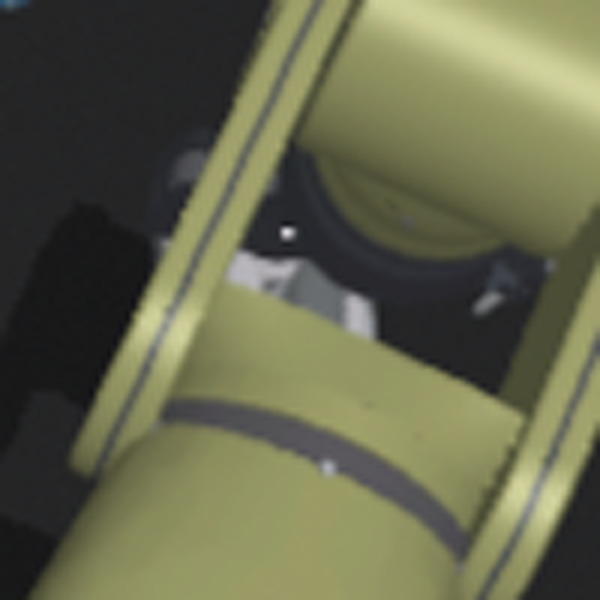

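The side view shows the right finger at crop (450,200), beyond the handle. The other finger is dark against black, and the jaws straddle the handle. I'll descend most of the way, then check.

>>> play_rows:
  commands:
    - [[0, -0.001, 0.02, 0, 0, 0, 0], [0, -0.002, 0.045, 0, 0, 0, 0], [0, -0.002, 0.07, 0, 0, 0, 0], [0, -0.002, 0.09, 0, 0, 0, 0], [0, -0.002, 0.09, 0, 0, 0, 0]]

```text
t: 2.7
position: [0.5511, -0.185, 0.1267]
ee_rot: [-0.003, 0.068, 0.998, 0.001]
ft_force: [-0.3, -0.1, 0.2]
width: 0.0853
```

```bash
python3 - <<'E'
from h import *
im,d=shot("side","s2"); crop(im,310,200,120,130,5,"s2")
p,r,s=cur(); print(p,s["t"],s["ft_force"]); yd=np.radians(-8)
go([.554,-.189,.115],RT([-np.sin(yd),np.cos(yd),0],[0,0,-1]))
E
```

```text
[ 0.55244665 -0.18574673  0.12892437] 2.75 [-0.44519741 -0.47118912  0.24922867]
shift mm [-2.  -3.  13.9] | 14.0 rot deg [ 0.07 -0.2   0.2 ] | 0.3
```

View pics/s2.png

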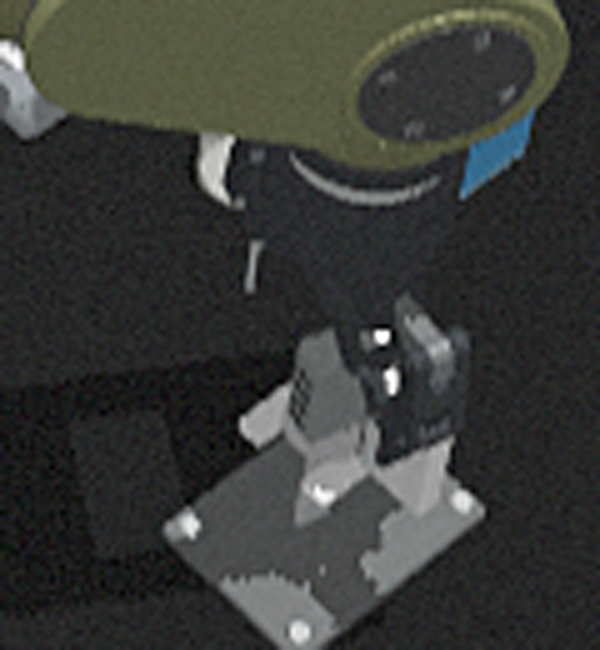

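```bash
python3 - <<'E'
from h import *
p,r,s=cur(); print(s["qd"].round(4),s["joints"].round(4))
for sg in (1,-1):
    for z in (-.013,-.04): 
        q=p+r.apply([0,sg*.05,z]); print(sg,z,((proj("side",q)-[310,200])*5+2).round(0))
E
```

```text
[-0.0076 -0.0216 -0.0521 -0.0007 -0.0001 -0.0033] [-4.1660e-01  6.5100e-02  1.8919e+00  3.0000e-04  1.1883e+00 -1.8514e+00]
1 -0.013 [[268. 276.]]
1 -0.04 [[274. 240.]]
-1 -0.013 [[390. 458.]]
-1 -0.04 [[398. 423.]]
```

The fingers appear where predicted, left tip near (253,265) and right near (420,450), straddling the handle. I'll go down the last bit and close.

>>> play_rows:
  commands:
    - [[-0.001, -0.002, 0.008, 0, 0, 0, 0], [-0.001, -0.003, 0.014, 0, 0, 0, 0], [-0.001, -0.003, 0.014, 0, 0, 0, 0], [-0.001, -0.003, 0.014, 0, 0, 0, 0.2], [-0.001, -0.003, 0.014, 0, 0, 0, 0.4]]

```text
t: 3.25
position: [0.5547, -0.1911, 0.1169]
ee_rot: [0.0, 0.069, 0.998, -0.0]
ft_force: [0.4, 0.5, -0.8]
width: 0.0589
```

```bash
python3 - <<'E'
from h import *
p,r,s=cur(); print(p,s["t"],s["ft_force"],s["width"]); yd=np.radians(-8)
go([.554,-.189,.115],RT([-np.sin(yd),np.cos(yd),0],[0,0,-1]))
E
```

```text
[ 0.55474244 -0.1910624   0.1168773 ] 3.25 [ 0.36198149  0.46761028 -0.81682725] 0.05890691348477772
shift mm [1.  1.9 1.9] | 3.0 rot deg [-0.01  0.05  0.11] | 0.1
```

>>> play_rows:
  commands:
    - [[0.0, 0.001, 0.001, 0, 0, 0, 0.6], [0, 0.001, 0.001, 0, 0, 0, 1], [0, 0.001, 0.001, 0, 0, 0, 1], [0, 0.001, 0.001, 0, 0, 0, 1], [0, 0.001, 0.001, 0, 0, 0, 1]]

```text
t: 3.75
position: [0.5547, -0.1899, 0.1155]
ee_rot: [0.0, 0.069, 0.998, 0.0]
ft_force: [0.1, 0.7, 1.9]
width: 0.0193
```

```bash
python3 - <<'E'
from h import *
p,r,s=cur(); print(p,s["t"],s["ft_force"],s["ft_torque"],s["width"],s["qd"].round(3),s["joints"].round(4))
E
```

```text
[ 0.55468797 -0.18985523  0.11549772] 3.75 [0.07706679 0.72376335 1.87848785] [ 0.04942949  0.01041558 -0.05707549] 0.019334267178673686 [ 0.     0.     0.001  0.002 -0.    -0.001] [-4.2140e-01  8.4600e-02  1.8957e+00  1.0000e-04  1.1611e+00 -1.8548e+00]
```

Gripped, with width 19.3 mm. Now lifting straight up.

>>> play_rows:
  commands:
    - [[0, 0, -0.01, 0, 0, 0, 1], [0, 0, -0.03, 0, 0, 0, 1], [0, 0, -0.055, 0, 0, 0, 1], [0, 0, -0.08, 0, 0, 0, 1], [0, 0, -0.105, 0, 0, 0, 1]]

```text
t: 4.25
position: [0.5542, -0.1898, 0.2214]
ee_rot: [-0.0, 0.069, 0.998, 0.0]
ft_force: [0.6, -0.7, -1.2]
width: 0.0195
```

>>> play_rows:
  commands:
    - [[0, 0, -0.02, 0, 0, 0, 1], [0, 0, -0.035, 0, 0, 0, 1], [0, 0, -0.045, 0, 0, 0, 1], [0, 0, -0.045, 0, 0, 0, 1], [0, 0, -0.045, 0, 0, 0, 1]]

```text
t: 4.75
position: [0.5542, -0.1897, 0.2644]
ee_rot: [-0.001, 0.069, 0.998, 0.0]
ft_force: [-0.5, 0.3, -1.5]
width: 0.0191
```

```bash
python3 - <<'E'
from h import *
im,d=shot("side","s3"); crop(im,290,150,140,140,5,"s3")
p,r,s=cur(); print(p,s["t"],s["ft_force"],s["width"])
tip=p+r.apply([0,0,.0955]); print(((proj("side",tip)-[290,150])*5+2).round())
# target above screw
fl=p0+.007*n0; th=np.radians(8.7)
d=np.cos(th)*ey+np.sin(th)*ex      # slot dir (left,up)
for ty in (np.cross(n0,d),-np.cross(n0,d)):
    Rt=RT(ty,-n0); print("ty",ty.round(3)); go(fl+n0*(.0955+.06),Rt)
E
```

```text
[ 0.55399524 -0.18964584  0.26382275] 4.8 [ 0.15841347 -0.50414276 -2.16586909] 0.019480458314733932
[[442. 585.]]
ty [-0.821  0.061 -0.567]
shift mm [ 73.9 312.5  58.4] | 326.0 rot deg [ 21.85 -32.8  -92.19] | 100.3
ty [ 0.821 -0.061  0.567]
shift mm [ 73.9 312.5  58.4] | 326.0 rot deg [-31.98 -21.3   81.63] | 90.2
```

View pics/s3.png

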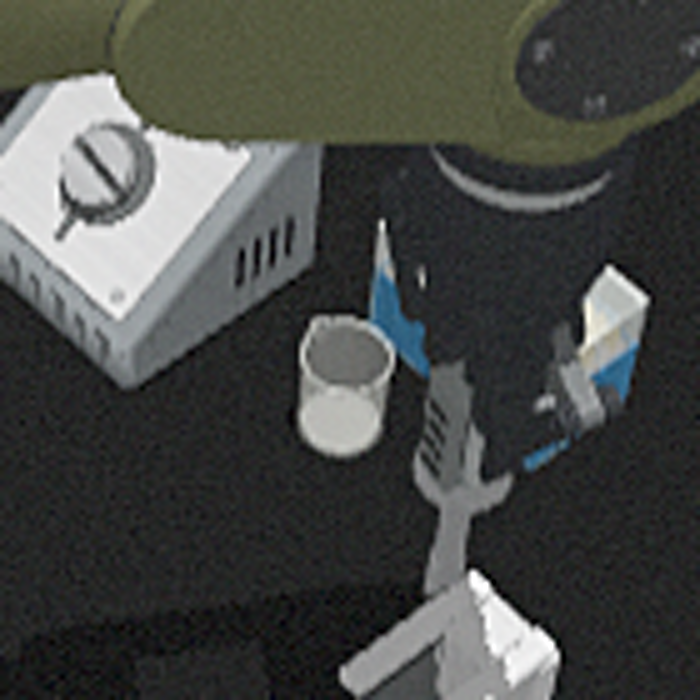

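The driver is held straight. The predicted tip (442,585) coincides with the shaft's end, just above the prongs. I'll move toward the screw with tilt and turn.

>>> play_rows:
  commands:
    - [[0.006, 0.025, 0, -2.5, -1.7, 6.5, 1], [0.012, 0.05, 0, -5.1, -3.4, 13, 1], [0.018, 0.075, 0, -7.6, -5.1, 19.6, 1], [0.024, 0.1, 0, -10.2, -6.8, 26.1, 1], [0.03, 0.125, 0, -12.8, -8.5, 32.6, 1]]

```text
t: 5.3
position: [0.5412, -0.061, 0.2636]
ee_rot: [0.079, 0.347, 0.929, 0.105]
ft_force: [0.3, 0.2, -1.4]
width: 0.0197
```

```bash
cat >> h.py <<'E'
fl=p0+.007*n0
def Rs(deg):  # tool orientation for slot angle deg (clockwise)
    th=np.radians(deg); d=np.cos(th)*ey+np.sin(th)*ex
    return RT(-np.cross(n0,d),-n0)
E
python3 - <<'E'
from h import *
p,r,s=cur(); print(p,s["t"],s["joints"].round(2),p+r.apply([0,0,.0955]))
go(fl+n0*(.0955+.06),Rs(8.7))
E
```

```text
[ 0.54122344 -0.06103639  0.26357403] 5.3 [-0.31 -0.25  1.97  0.21  1.26 -1.22] [ 0.56229069 -0.04761627  0.17139854]
shift mm [143.9 115.3  78.8] | 200.0 rot deg [-19.13 -12.76  48.73] | 53.9
```

>>> play_rows:
  commands:
    - [[0.022, 0.018, 0.004, -2.8, -1.9, 7.1, 1], [0.045, 0.036, 0.01, -5.6, -3.7, 14.2, 1], [0.068, 0.055, 0.02, -8.4, -5.6, 21.4, 1], [0.09, 0.073, 0.032, -11.2, -7.5, 28.5, 1], [0.11, 0.09, 0.045, -14, -9.3, 35.6, 1]]

```text
t: 5.8
position: [0.5245, 0.0835, 0.2342]
ee_rot: [0.158, 0.607, 0.75, 0.207]
ft_force: [-0.4, 0.2, -1.6]
width: 0.0195
```

```bash
python3 - <<'E'
from h import *
p,r,s=cur(); print(p,s["t"],s["joints"].round(2),p+r.apply([0,0,.0955]))
go(fl+n0*(.0955+.05),Rs(8.7))
E
```

```text
[0.52449265 0.08354229 0.23422927] 5.8 [-0.01 -0.47  2.23  0.16  0.88 -0.29] [0.57116944 0.09479503 0.15167685]
shift mm [44.6 -6.1 39.6] | 60.0 rot deg [-5.15 -3.47 13.28] | 14.7
```

>>> play_rows:
  commands:
    - [[0.012, -0.002, 0.009, -1.3, -0.9, 3.3, 1], [0.025, -0.003, 0.02, -2.6, -1.7, 6.7, 1], [0.037, -0.005, 0.032, -4, -2.6, 10, 1], [0.045, -0.006, 0.04, -5.1, -3.5, 13.3, 1], [0.045, -0.006, 0.04, -5.1, -3.5, 13.3, 1]]

```text
t: 6.3
position: [0.5279, 0.1312, 0.1947]
ee_rot: [0.181, 0.686, 0.664, 0.235]
ft_force: [-0.5, -0.2, -3.3]
width: 0.0193
```

```bash
python3 - <<'E'
from h import *
im,d=shot("side","s4"); crop(im,270,130,100,100,6,"s4")
im,d=shot("top","t4"); crop(im,205,150,100,100,6,"t4")
p,r,s=cur(); print(p,s["t"],s["joints"].round(2),p+r.apply([0,0,.0955])); tip=p+r.apply([0,0,.0955])
print((tip-fl)@np.c_[ex,ey,n0])
for n,o in (("side",[270,130]),("top",[205,150])):
  print(n,((proj(n,[tip,fl+.009*n0,fl])-o)*6+2.5).round())
go(fl+n0*(.0955+.05),Rs(8.7))
E
```

```text
[0.52964682 0.13032224 0.19771892] 6.4 [ 0.16 -0.44  2.29 -0.04  0.69  0.21] [0.58383355 0.13640267 0.11931562]
[ 7.09001476e-05 -3.76947147e-04  4.99257092e-02]
side [[190. 290.]
 [235. 317.]
 [244. 323.]]
top [[283. 409.]
 [291. 369.]
 [292. 361.]]
shift mm [ 0.4 -0.4 -0.1] | 1.0 rot deg [-0.19 -0.03  0.42] | 0.5
```

View pics/s4.png

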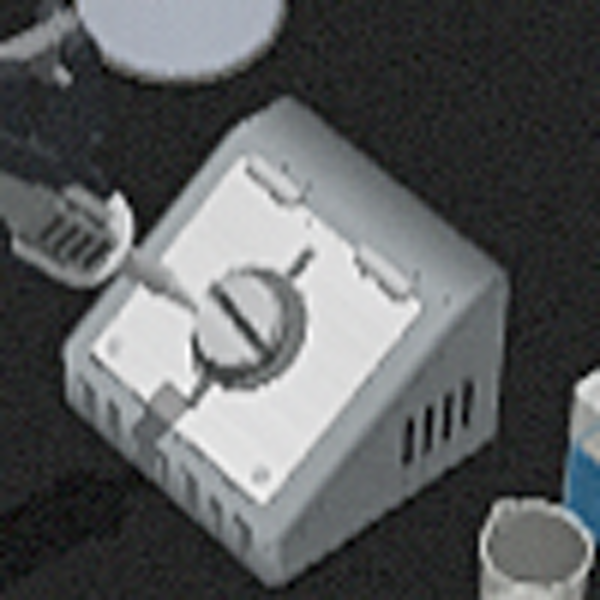

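View pics/t4.png

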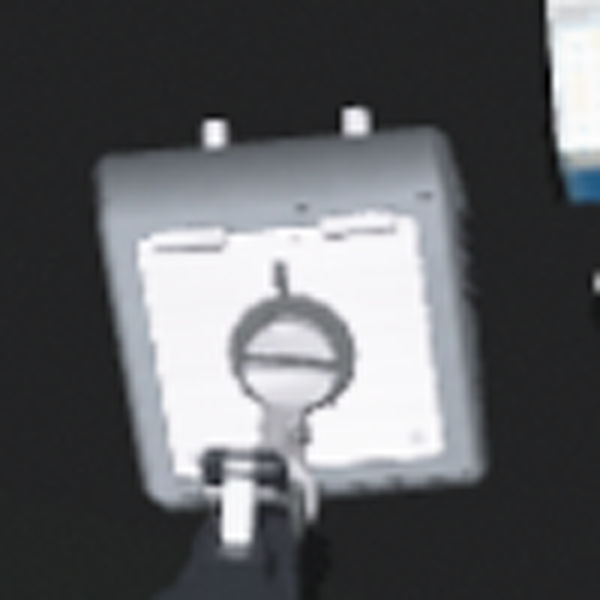

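```bash
python3 - <<'E'
from h import *
for n,u,v in (("side",285,160),("top",235,190)):
    im=np.load({"side":"s4","top":"t4"}[n]+".npz")["im"]; crop(im,u,v,40,40,14,n+"4z")
    p,r,s=cur(); tip=p+r.apply([0,0,.0955])
    pts=[tip,tip+r.apply([.008,0,0]),tip-r.apply([.008,0,0]),tip+r.apply([0,0,-.016])]
    print(n,((proj(n,pts)-[u,v])*14+6.5).round().tolist())
E
```

```text
side [[235.0, 258.0], [209.0, 226.0], [261.0, 289.0], [193.0, 232.0]]
top [[242.0, 394.0], [194.0, 392.0], [290.0, 397.0], [234.0, 432.0]]
```

View pics/side4z.png

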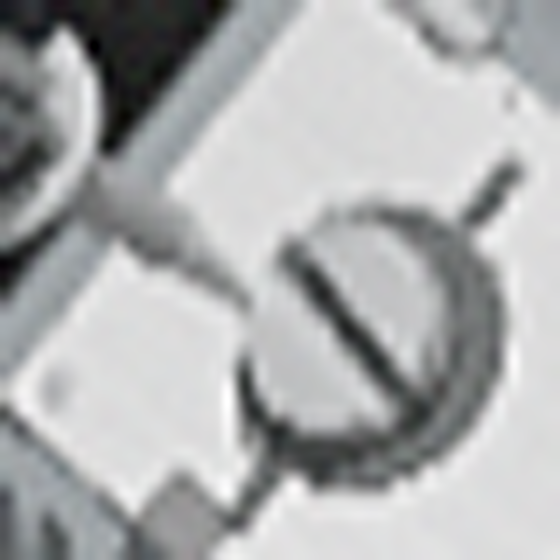

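View pics/top4z.png

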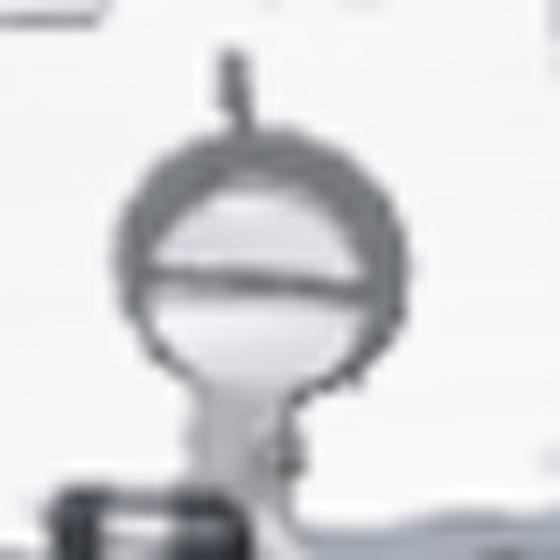

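In both views the blade edge lies within about 1 px of prediction, on the slot's axis and parallel to the slot. Predicted spans are top (194..290,394) and side (209,226)-(261,289). Next I'll move in along the axis.

>>> play_rows:
  commands:
    - [[0, 0, 0.01, 0, 0, 0.4, 1], [0, 0, 0.02, 0, 0, 0.4, 1], [0, 0, 0.03, 0, 0, 0.4, 1], [0, 0, 0.036, 0, 0, 0.4, 1], [0, 0, 0.036, 0, 0, 0.4, 1]]

```text
t: 6.9
position: [0.5507, 0.1322, 0.1676]
ee_rot: [0.182, 0.689, 0.66, 0.237]
ft_force: [-0.2, -0.3, -2.6]
width: 0.0192
```

```bash
python3 - <<'E'
from h import *
p,r,s=cur(); tip=p+r.apply([0,0,.0955]); print(s["t"],(tip-fl)@np.c_[ex,ey,n0],s["ft_force"])
for n,u,v in (("side",285,160),("top",235,190)):
    im,d=shot(n,n+"5"); crop(im,u,v,40,40,14,n+"5z")
    pts=[tip,tip+r.apply([.008,0,0]),tip-r.apply([.008,0,0]),tip+r.apply([0,0,-.016]),fl]
    print(n,((proj(n,pts)-[u,v])*14+6.5).round().tolist())
go(fl+n0*(.0955),Rs(8.7))
E
```

```text
6.9 [ 7.28506287e-05 -9.21100833e-04  1.31982745e-02] [-0.1784202  -0.27248843 -2.5979326 ]
side [[331.0, 317.0], [306.0, 286.0], [356.0, 349.0], [291.0, 292.0], [360.0, 335.0]]
top [[262.0, 311.0], [216.0, 308.0], [309.0, 313.0], [255.0, 346.0], [263.0, 283.0]]
shift mm [ 0.5 -1.5 14.2] | 14.0 rot deg [-0.07 -0.01 -0.1 ] | 0.1
```

View pics/side5z.png

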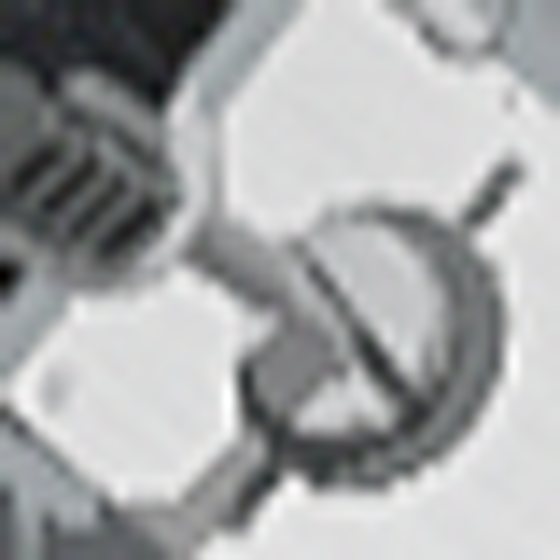

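View pics/top5z.png

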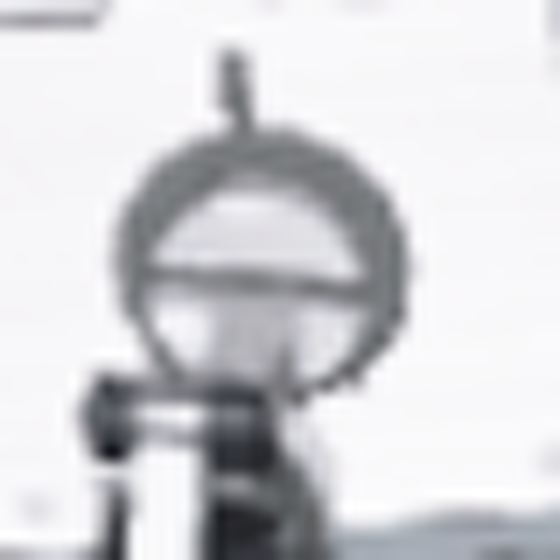

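The blade sits just above the mouth and in line with the slot: side about (331,317) against floor centre (360,335), top (262,311) against (263,283). I'll insert slowly.

>>> play_rows:
  commands:
    - [[0, -0.001, 0.003, 0, 0, 0, 1], [0, -0.001, 0.006, 0, 0, 0, 1], [0, -0.001, 0.008, 0, 0, 0, 1], [0, -0.001, 0.01, 0, 0, 0, 1], [0, -0.001, 0.011, 0, 0, 0, 1]]

```text
t: 7.5
position: [0.5561, 0.1333, 0.1595]
ee_rot: [0.182, 0.689, 0.66, 0.238]
ft_force: [-0.6, -0.2, -2.6]
width: 0.019
```

```bash
cat > st.py <<'E'
from h import *
p,r,s=cur(); tip=p+r.apply([0,0,.0955]); print(s["t"],"tip xyz mm",((tip-fl)@np.c_[ex,ey,n0]*1000).round(2),"F tool",r.inv().apply(s["ft_force"]).round(1),"T tool",r.inv().apply(s["ft_torque"]).round(2),"w",s["width"].round(4))
q=Rs(0).inv()*r; print("ang(cw)",np.degrees(q.as_rotvec()).round(2), s["joints"].round(2))
E
python3 st.py
```

```text
Traceback (most recent call last):
  File "st.py", line 2, in <module>
    p,r,s=cur(); tip=p+r.apply([0,0,.0955]); print(s["t"],"tip xyz mm",((tip-fl)@np.c_[ex,ey,n0]*1000).round(2),"F tool",r.inv().apply(s["ft_force"]).round(1),"T tool",r.inv().apply(s["ft_torque"]).round(2),"w",s["width"].round(4))
                                                                                                                                                                                                                   ^^^^^^^^^^^^^^^^
AttributeError: 'float' object has no attribute 'round'
```

```bash
sed -i 's/s\["width"\].round(4)/round(s["width"],4)/' st.py; python3 st.py
```

```text
7.5 tip xyz mm [ 0.15 -0.32  3.29] F tool [-0.4 -1.9  1.8] T tool [ 0.67 -0.1   0.05] w 0.019
ang(cw) [0.07 0.03 8.79] [ 0.15 -0.32  2.27 -0.04  0.58  0.23]
```

>>> play_rows:
  commands:
    - [[0, 0, 0.001, 0, 0, 0, 1], [0, 0, 0.002, 0, 0, 0, 1], [0, 0, 0.003, 0, 0, 0, 1], [0, 0, 0.003, 0, 0, 0, 1], [0, 0, 0.003, 0, 0, 0, 1]]

```text
t: 8.0
position: [0.5578, 0.1335, 0.1571]
ee_rot: [0.182, 0.689, 0.66, 0.238]
ft_force: [-0.5, -0.4, -2.9]
width: 0.0195
```

```bash
python3 st.py
```

```text
8.0 tip xyz mm [ 0.18 -0.37  0.4 ] F tool [-0.7 -2.1  2.1] T tool [ 0.81 -0.04  0.04] w 0.0195
ang(cw) [0.07 0.03 8.8 ] [ 0.15 -0.31  2.27 -0.04  0.57  0.23]
```

>>> play_rows:
  commands:
    - [[0, 0, 0.001, 0, 0, 0, 1], [0, 0, 0.0015, 0, 0, 0, 1], [0, 0, 0.002, 0, 0, 0, 1], [0, 0, 0.002, 0, 0, 0, 1], [0, 0, 0.002, 0, 0, 0, 1]]

```text
t: 8.5
position: [0.5586, 0.1337, 0.1571]
ee_rot: [0.182, 0.689, 0.66, 0.238]
ft_force: [-16.7, -3.5, 12.5]
width: 0.0195
```

```bash
python3 st.py
```

```text
8.5 tip xyz mm [ 0.66 -0.27 -0.08] F tool [ -2.6  -6.5 -20. ] T tool [ 2.2  -0.39  0.04] w 0.0195
ang(cw) [0.14 0.02 8.78] [ 0.15 -0.31  2.27 -0.04  0.57  0.23]
```

Contact at the expected depth: tip 0.1 mm from the computed floor, 20 N axial, no contact on the way in. Now I'll turn clockwise (+z of tool).

>>> play_rows:
  commands:
    - [[0, 0, 0, 0, 0, 3, 1], [0, 0, 0, 0, 0, 7, 1], [0, 0, 0, 0, 0, 11, 1], [0, 0, 0, 0, 0, 15, 1], [0, 0, 0, 0, 0, 19, 1]]

```text
t: 9.0
position: [0.5581, 0.1338, 0.1567]
ee_rot: [0.14, 0.789, 0.536, 0.264]
ft_force: [-20.3, -1.6, 12.7]
width: 0.0191
```

```bash
python3 st.py
```

```text
9.0 tip xyz mm [ 0.02 -0.07 -0.1 ] F tool [ -3.8  -8.6 -22. ] T tool [ 2.37 -1.04 -0.11] w 0.0191
ang(cw) [ 2.100e-01 -1.000e-02  2.792e+01] [ 0.15 -0.31  2.27 -0.04  0.58  0.56]
```

>>> play_rows:
  commands:
    - [[0, 0, 0, 0, 0, 4, 1], [0, 0, 0, 0, 0, 8, 1], [0, 0, 0, 0, 0, 12, 1], [0, 0, 0, 0, 0, 16, 1], [0, 0, 0, 0, 0, 20, 1]]

```text
t: 9.5
position: [0.5578, 0.134, 0.1565]
ee_rot: [0.091, 0.871, 0.391, 0.284]
ft_force: [-21.6, -0.1, 13.7]
width: 0.0195
```

```bash
python3 st.py
```

```text
9.5 tip xyz mm [-0.43  0.17 -0.12] F tool [ -5.7  -8.3 -23.5] T tool [ 2.24 -1.75 -0.14] w 0.0195
ang(cw) [ 0.27 -0.05 47.94] [ 0.15 -0.31  2.27 -0.04  0.58  0.91]
```

>>> play_rows:
  commands:
    - [[0, 0, 0, 0, 0, 4, 1], [0, 0, 0, 0, 0, 8, 1], [0, 0, 0, 0, 0, 12, 1], [0, 0, 0, 0, 0, 16, 1], [0, 0, 0, 0, 0, 20, 1]]

```text
t: 10.0
position: [0.5578, 0.1345, 0.1565]
ee_rot: [0.04, 0.925, 0.234, 0.296]
ft_force: [-19.9, 1.5, 12.0]
width: 0.0192
```

```bash
python3 st.py
```

```text
10.0 tip xyz mm [-0.3   0.74 -0.15] F tool [ -7.2  -6.9 -21.1] T tool [ 1.94 -2.05 -0.12] w 0.0192
ang(cw) [ 2.700e-01 -4.000e-02  6.797e+01] [ 0.15 -0.31  2.27 -0.04  0.58  1.26]
```

>>> play_rows:
  commands:
    - [[0, 0, 0, 0, 0, 4, 1], [0, 0, 0, 0, 0, 8, 1], [0, 0, 0, 0, 0, 12, 1], [0, 0, 0, 0, 0, 16, 1], [0, 0, 0, 0, 0, 20, 1]]

```text
t: 10.5
position: [0.5582, 0.1346, 0.1568]
ee_rot: [-0.012, 0.952, 0.07, 0.299]
ft_force: [-18.4, 2.3, 11.3]
width: 0.0194
```

```bash
python3 st.py
```

```text
10.5 tip xyz mm [ 0.21  0.89 -0.14] F tool [ -8.2  -4.7 -19.5] T tool [ 1.19 -2.38 -0.18] w 0.0194
ang(cw) [ 2.300e-01 -3.000e-02  8.798e+01] [ 0.15 -0.31  2.27 -0.04  0.57  1.61]
```

>>> play_rows:
  commands:
    - [[0, 0, 0, 0, 0, 1.5, 1], [0, 0, 0, 0, 0, 3, 1], [0, 0, 0, 0, 0, 4.5, 1], [0, 0, 0, 0, 0, 6, 1], [0, 0, 0, 0, 0, 7, 1]]

```text
t: 11.0
position: [0.5584, 0.1346, 0.1569]
ee_rot: [-0.03, 0.954, 0.012, 0.298]
ft_force: [-16.6, 2.7, 10.7]
width: 0.0197
```

```bash
python3 st.py
```

```text
11.0 tip xyz mm [ 0.55  0.81 -0.15] F tool [ -7.5  -3.9 -18. ] T tool [ 0.86 -2.3  -0.14] w 0.0197
ang(cw) [ 2.000e-01 -1.000e-02  9.486e+01] [ 0.15 -0.31  2.27 -0.04  0.57  1.73]
```

>>> play_rows:
  commands:
    - [[0, 0, 0, 0, 0, 1.5, 1], [0, 0, 0, 0, 0, 3, 1], [0, 0, 0, 0, 0, 4, 1], [0, 0, 0, 0, 0, 5, 1], [0, 0, 0, 0, 0, 6, 1]]

```text
t: 11.5
position: [0.5587, 0.1345, 0.1572]
ee_rot: [-0.046, 0.953, -0.038, 0.297]
ft_force: [-15.2, 2.3, 10.6]
width: 0.0194
```

```bash
python3 st.py
```

```text
11.5 tip xyz mm [ 1.05  0.69 -0.15] F tool [ -6.8  -2.8 -17.2] T tool [ 0.59 -2.07 -0.11] w 0.0194
ang(cw) [1.5000e-01 2.0000e-02 1.0085e+02] [ 0.15 -0.31  2.27 -0.04  0.57  1.83]
```

```bash
python3 - <<'E'
from h import *
for n,u,v in (("side",265,140),("top",225,180)):
    im,d=shot(n,n+"6"); crop(im,u,v,65,65,10,n+"6z")
E
```

```text
(no output)
```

View pics/side6z.png

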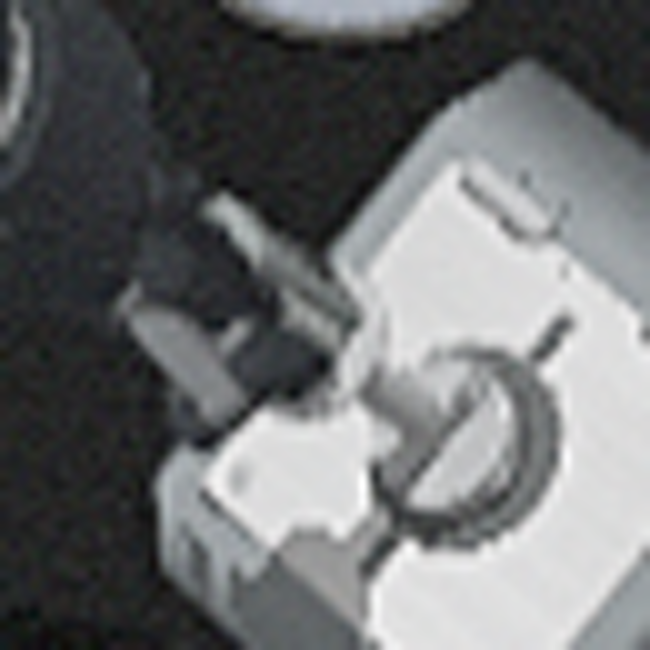

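View pics/top6z.png

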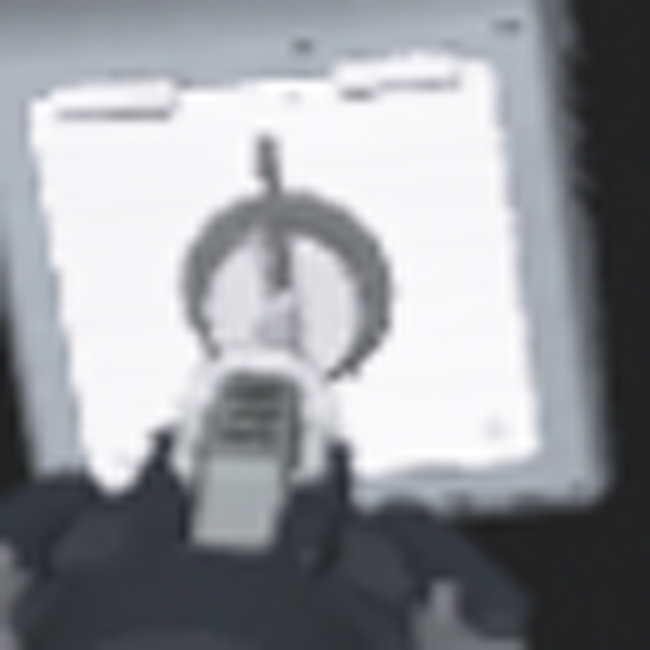

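The slot is close to the bars' line but still a few degrees short: side slot (408,500)-(475,405), bars (375,545)-(555,330). No stop torque yet, so I'll keep turning.

>>> play_rows:
  commands:
    - [[0, 0, 0, 0, 0, 1, 1], [0, 0, 0, 0, 0, 2, 1], [0, 0, 0, 0, 0, 3, 1], [0, 0, 0, 0, 0, 4, 1], [0, 0, 0, 0, 0, 5, 1]]

```text
t: 12.1
position: [0.5587, 0.1345, 0.1571]
ee_rot: [-0.058, 0.951, -0.079, 0.294]
ft_force: [-15.9, 1.2, 9.9]
width: 0.0192
```

```bash
python3 st.py
```

```text
12.1 tip xyz mm [ 0.95  0.65 -0.16] F tool [ -7.7  -0.9 -17.1] T tool [ 0.42 -2.13 -0.42] w 0.0192
ang(cw) [  0.15  -0.   105.78] [ 0.15 -0.31  2.27 -0.04  0.57  1.92]
```

The moment jumped from 0.11 to 0.42 N m, so the stop is reached. One small extra push to confirm.

>>> play_rows:
  commands:
    - [[0, 0, 0, 0, 0, 1, 1], [0, 0, 0, 0, 0, 2, 1], [0, 0, 0, 0, 0, 3, 1], [0, 0, 0, 0, 0, 3, 1], [0, 0, 0, 0, 0, 3, 1]]

```text
t: 12.6
position: [0.5587, 0.1345, 0.1571]
ee_rot: [-0.066, 0.948, -0.103, 0.293]
ft_force: [-16.4, 1.4, 10.2]
width: 0.0195
```

```bash
python3 st.py; python3 - <<'E'
from h import *
for n,u,v in (("side",265,140),("top",225,180)):
    im,d=shot(n,n+"7"); crop(im,u,v,65,65,10,n+"7z")
E
```

```text
12.6 tip xyz mm [ 0.94  0.61 -0.14] F tool [ -8.   -0.7 -17.6] T tool [ 0.24 -2.15 -0.51] w 0.0195
ang(cw) [ 1.400e-01 -2.000e-02  1.087e+02] [ 0.15 -0.31  2.27 -0.04  0.57  1.97]
```

View pics/side7z.png

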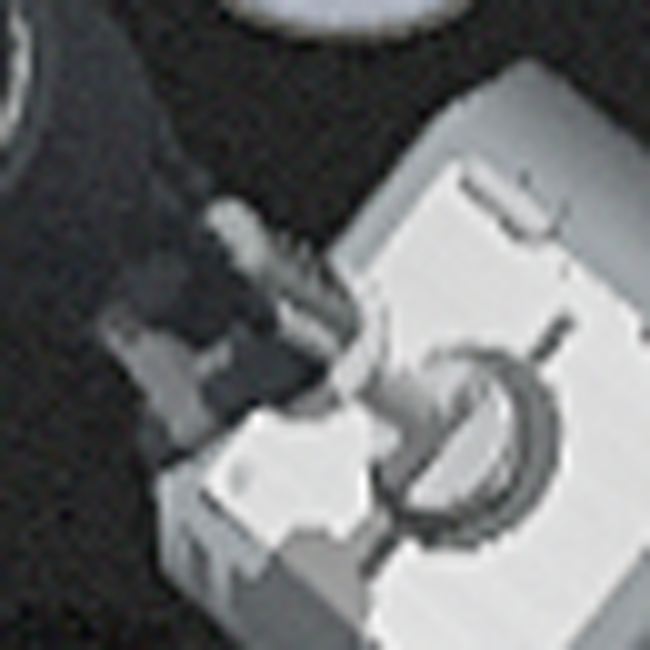

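The gripper turned 3° more and the slot did not move, while the moment rose to 0.51 N m, so it is at the stop. I'll ease the twist back within the blade's play, then withdraw along the axis.

>>> play_rows:
  commands:
    - [[0, 0, 0, 0, 0, -2, 1], [0, 0, 0, 0, 0, -4, 1], [0, 0, -0.001, 0, 0, -6, 1], [0, 0, -0.002, 0, 0, -6, 1], [0, 0, -0.003, 0, 0, -6, 1]]

```text
t: 13.2
position: [0.5574, 0.1342, 0.1574]
ee_rot: [-0.051, 0.952, -0.054, 0.296]
ft_force: [6.5, 6.5, -10.9]
width: 0.0193
```

```bash
python3 st.py
```

```text
13.2 tip xyz mm [0.18 0.5  0.87] F tool [-1.6 -5.5 13.1] T tool [ 1.27 -0.44 -0.11] w 0.0193
ang(cw) [1.0000e-01 9.0000e-02 1.0286e+02] [ 0.15 -0.31  2.27 -0.04  0.57  1.87]
```

>>> play_rows:
  commands:
    - [[0, 0, -0.003, 0, 0, 0, 1], [0, 0, -0.008, 0, 0, 0, 1], [0, 0, -0.018, 0, 0, 0, 1], [0, 0, -0.035, 0, 0, 0, 1], [0, 0, -0.055, 0, 0, 0, 1]]

```text
t: 13.7
position: [0.5259, 0.1295, 0.2043]
ee_rot: [-0.05, 0.952, -0.054, 0.297]
ft_force: [-0.6, -0.1, -2.0]
width: 0.0195
```

>>> play_rows:
  commands:
    - [[0, 0, -0.02, 0, 0, 0, 1], [0, 0, -0.04, 0, 0, 0, 1], [0, 0, -0.05, 0, 0, 0, 1], [0, 0, -0.05, 0, 0, 0, 1], [0, 0, -0.05, 0, 0, 0, 1]]

```text
t: 14.2
position: [0.4977, 0.1267, 0.2443]
ee_rot: [-0.05, 0.952, -0.054, 0.296]
ft_force: [0.2, -0.3, -1.9]
width: 0.0196
```

```bash
python3 st.py; python3 - <<'E'
from h import *
for n,u,v in (("side",255,140),("top",225,180)):
    im,d=shot(n,n+"8"); crop(im,u,v,75,75,8,n+"8z")
E
```

```text
14.2 tip xyz mm [  0.71  -0.58 106.52] F tool [-0.8  0.6  1.7] T tool [-0.15 -0.46 -0.04] w 0.0196
ang(cw) [2.0000e-02 1.0000e-02 1.0281e+02] [ 0.16 -0.58  2.3  -0.04  0.81  1.86]
```

View pics/side8z.png

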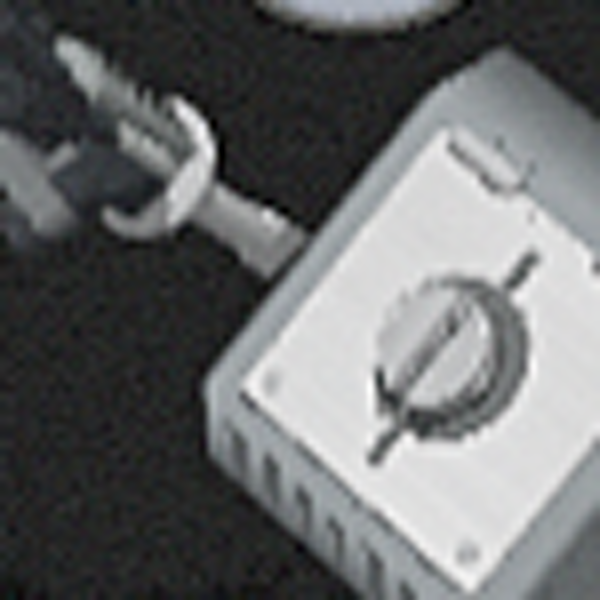

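View pics/top8z.png

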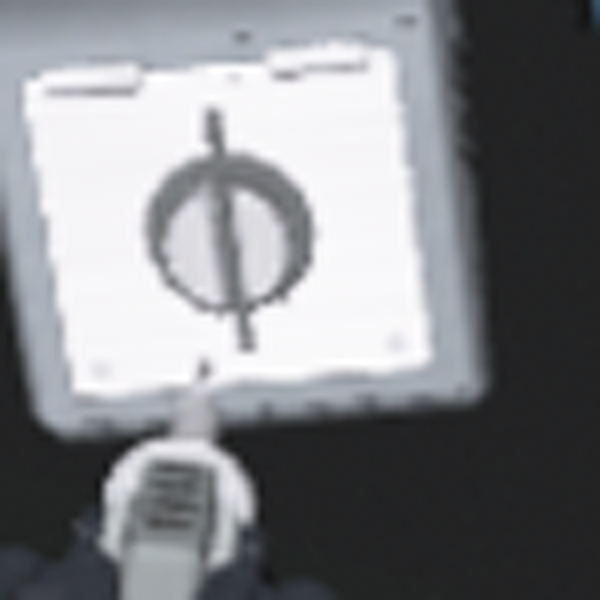

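The screw now lies in line with the bars: top slot (215,175)-(235,305), bars (212,125)-(247,340). I'll put a number on it and plan the return.

```bash
python3 - <<'E'
from h import *
for n in ("side","top"):
    im=np.load(n+"8.npz")["im"].astype(np.float32).mean(-1)
    def prof(h,xs):
        out=[]
        for x in xs:
            ys=np.arange(-.007,.0071,.0004)
            pts=p0+h*n0+x*ex+ys[:,None]*ey; uv=proj(n,pts).astype(np.float32)
            g=cv2.remap(im,uv[:,0].reshape(1,-1),uv[:,1].reshape(1,-1),cv2.INTER_LINEAR).ravel()
            w=np.clip(np.percentile(g,75)-g-8,0,None); out.append((w*ys).sum()/max(w.sum(),1e-6))
        return np.array(out)
    xs=np.arange(-.012,.0121,.002); y=prof(.007,xs); k=np.polyfit(xs,y,1); print(n,"slot tilt deg",np.degrees(np.arctan(k[0])).round(2),"off",k[1].round(4),(y*1e3).round(1))
    xb=np.r_[-.037,-.035,-.033,.033,.035,.037]; yb=prof(0,xb); k=np.polyfit(xb,yb,1); print("  bars tilt",np.degrees(np.arctan(k[0])).round(2),k[1].round(4),(yb*1e3).round(1))
# rotation of driver seat
p,r,s=cur()
yd=np.radians(-8)
for a in (0,180):
    y=yd+np.pi+0
Rt=RT([np.sin(yd),-np.cos(yd),0],[0,0,-1]); go([.5545,-.1895,.27],Rt)
E
```

```text
side slot tilt deg -0.93 off 0.004 [4.  3.9 4.3 4.1 4.2 4.3 4.2 4.1 3.7 3.5 4.1 4.3 3.2]
  bars tilt 0.07 0.0009 [0.6 1.  1.1 0.7 1.  1.1]
top slot tilt deg -0.64 off 0.0011 [1.2 1.2 1.2 1.1 0.9 1.  1.2 1.2 1.3 1.3 1.2 0.8 0.7]
  bars tilt 0.46 0.0007 [0.4 0.3 0.4 1.1 1.  0.8]
shift mm [103.7 305.1  -9.7] | 322.0 rot deg [ -8.18 -33.89   1.46] | 34.9
```

Slot and bars agree to about 1° in both views. Heading back to the fork.

>>> play_rows:
  commands:
    - [[0.013, 0.038, -0.002, -1, -4.2, 0.2, 1], [0.026, 0.076, -0.003, -2, -8.4, 0.4, 1], [0.039, 0.114, -0.004, -3, -12.6, 0.6, 1], [0.052, 0.152, -0.005, -4, -16.9, 0.7, 1], [0.065, 0.19, -0.006, -5.1, -21.2, 0.9, 1]]

```text
t: 14.8
position: [0.5338, -0.0722, 0.2604]
ee_rot: [-0.019, 0.992, -0.065, 0.111]
ft_force: [0.7, 0.7, -1.3]
width: 0.0197
```

```bash
cat >> h.py <<'E'
yd=np.radians(-8); Rh=RT([np.sin(yd),-np.cos(yd),0],[0,0,-1])
E
python3 - <<'E'
from h import *
p,r,s=cur(); print(p,s["t"],s["joints"].round(2)); go([.5545,-.1895,.27],Rh)
E
```

```text
[ 0.53377487 -0.07223478  0.26044476] 14.8 [-0.28 -0.28  1.99  0.09  1.22  1.4 ]
shift mm [ 37.7 113.1  -7.5] | 119.0 rot deg [ -3.09 -12.57   0.52] | 13.0
```

>>> play_rows:
  commands:
    - [[0.01, 0.03, -0.002, -0.8, -3.3, 0.2, 1], [0.02, 0.06, -0.004, -1.6, -6.7, 0.3, 1], [0.03, 0.09, -0.006, -2.5, -10, 0.4, 1], [0.038, 0.113, -0.008, -3.1, -12.6, 0.5, 1], [0.038, 0.113, -0.008, -3.1, -12.6, 0.5, 1]]

```text
t: 15.3
position: [0.5558, -0.1902, 0.2698]
ee_rot: [0.0, 0.998, -0.071, 0.001]
ft_force: [-0.0, 0.5, -1.2]
width: 0.0193
```

>>> play_rows:
  commands:
    - [[0, 0, 0, 0, 0, 0, 1], [0, 0, 0, 0, 0, 0, 1], [0, 0, 0, 0, 0, 0, 1], [0, 0, 0, 0, 0, 0, 1], [0, 0, 0, 0, 0, 0, 1]]

```text
t: 15.8
position: [0.5544, -0.1868, 0.2718]
ee_rot: [0.0, 0.998, -0.069, 0.002]
ft_force: [-0.1, 0.1, -2.6]
width: 0.0194
```

```bash
python3 - <<'E'
from h import *
p,r,s=cur(); print(p,s["t"],s["joints"].round(2)); go([.5547,-.1899,.27],Rh)
im,d=shot("side","s9"); crop(im,320,190,100,120,5,"s9"); crop(im,320,190,100,120,5,"s9")
im,d=shot("top","t9"); crop(im,345,195,75,75,8,"t9")
tip=p+r.apply([0,0,.0955]); o=p+r.apply([0,0,.0155]); print(tip)
print(((proj("side",[tip,o])-[320,190])*5+2).round(),((proj("top",[tip,o])-[345,195])*8+3.5).round())
E
```

```text
[ 0.55441439 -0.18679365  0.27181974] 15.8 [-0.42 -0.04  1.75  0.    1.43  1.29]
shift mm [0.7 3.  1.8] | 4.0 rot deg [-0.   -0.23  0.11] | 0.3
[ 0.55479541 -0.18684268  0.17632051]
[[292. 368.]
 [311. 252.]] [[385. 270.]
 [425. 215.]]
```

View pics/s9.png

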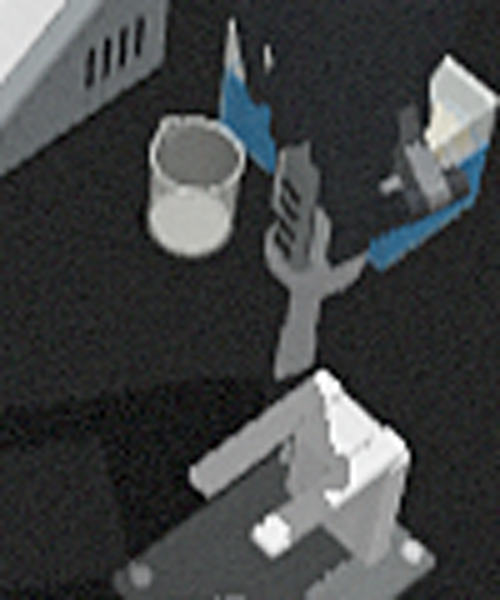

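View pics/t9.png

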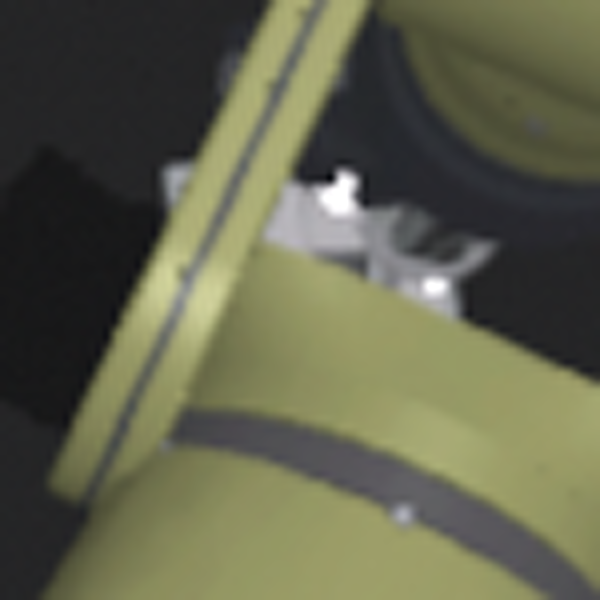

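The driver hangs straight, tip edge near (295,372) against a predicted (292,368), above the prongs. I'll correct by 3 mm and lower until the tip is just above prong level.

>>> play_rows:
  commands:
    - [[0.001, 0.001, 0.01, 0, 0, 0, 1], [0.001, 0.002, 0.03, 0, 0, 0, 1], [0.001, 0.003, 0.05, 0, 0, 0, 1], [0.001, 0.003, 0.06, 0, 0, 0, 1], [0.001, 0.003, 0.06, 0, 0, 0, 1]]

```text
t: 16.4
position: [0.5541, -0.1899, 0.2088]
ee_rot: [-0.001, 0.998, -0.069, -0.0]
ft_force: [-0.3, 0.9, -1.8]
width: 0.0191
```

```bash
python3 - <<'E'
from h import *
p,r,s=cur(); print(p,s["t"],s["qd"].round(3)); go([.5547,-.1899,.1155],Rh)
im,d=shot("side","s10"); crop(im,320,190,100,120,5,"s10")
p,r,s=cur(); print(p,s["t"],s["qd"].round(3)); go([.5547,-.1899,.1155],Rh)
tip=p+r.apply([0,0,.0955]); o=p+r.apply([0,0,.0155])
print(((proj("side",[tip,o])-[320,190])*5+2).round())
E
```

```text
[ 0.55407735 -0.18994508  0.20881317] 16.4 [ 0.001 -0.019 -0.042 -0.001  0.014  0.001]
shift mm [ 0.7  0.  93.3] | 93.0 rot deg [-0.08  0.06  0.06] | 0.1
[ 0.55486772 -0.19026622  0.21053609] 16.45 [ 0.003 -0.017 -0.035  0.     0.002 -0.001]
shift mm [-0.4 -0.3 95. ] | 95.0 rot deg [-0.04 -0.09  0.07] | 0.1
[[284. 454.]
 [302. 348.]]
```

View pics/s10.png

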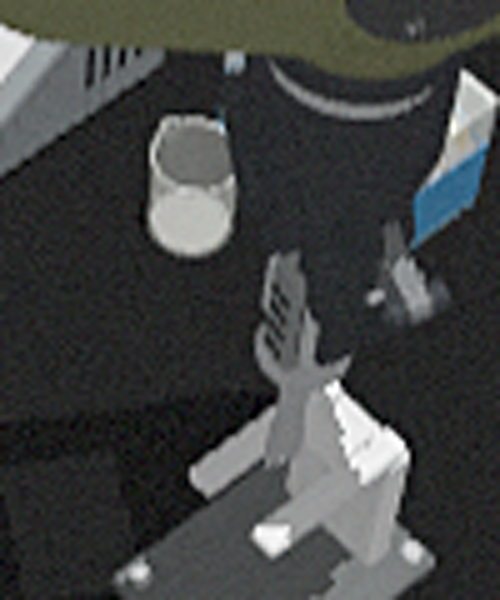

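The tip, near (283,460), is centred between the prongs. Lowering.

>>> play_rows:
  commands:
    - [[0, 0, 0.012, 0, 0, 0, 1], [0, 0, 0.027, 0, 0, 0, 1], [0, 0, 0.042, 0, 0, 0, 1], [0, 0, 0.057, 0, 0, 0, 1], [0, 0, 0.065, 0, 0, 0, 1]]

```text
t: 16.95
position: [0.5543, -0.1899, 0.1437]
ee_rot: [-0.001, 0.998, -0.069, -0.0]
ft_force: [-0.0, 0.5, -1.6]
width: 0.0198
```

```bash
python3 - <<'E'
from h import *
p,r,s=cur(); print(p,s["t"],s["ft_force"]); go([.5547,-.1899,.1155],Rh)
E
```

```text
[ 0.55433907 -0.18994565  0.14368958] 16.95 [-0.01319945  0.51637687 -1.56426564]
shift mm [ 0.4 -0.1 28.2] | 28.0 rot deg [-0.07  0.01  0.07] | 0.1
```

>>> play_rows:
  commands:
    - [[0, 0, 0.008, 0, 0, 0, 1], [0, 0, 0.015, 0, 0, 0, 1], [0, 0, 0.02, 0, 0, 0, 1], [0, 0, 0.024, 0, 0, 0, 1], [0, 0, 0.026, 0, 0, 0, 1]]

```text
t: 17.45
position: [0.5557, -0.1905, 0.1204]
ee_rot: [0.0, 0.998, -0.069, 0.002]
ft_force: [0.6, -0.6, -1.1]
width: 0.0194
```

```bash
python3 - <<'E'
from h import *
p,r,s=cur(); print(p,s["t"],s["ft_force"]); go([.5547,-.1899,.1155],Rh)
E
```

```text
[ 0.55565787 -0.19049609  0.12041093] 17.45 [ 0.61469906 -0.57766676 -1.13064407]
shift mm [-1.  -0.5  4.9] | 5.0 rot deg [-0.01 -0.2   0.07] | 0.2
```

>>> play_rows:
  commands:
    - [[0, 0, 0.001, 0, 0, 0, 1], [0, 0, 0.002, 0, 0, 0, 1], [0, 0, 0.003, 0, 0, 0, 1], [0, 0, 0.003, 0, 0, 0, 1], [0, 0, 0.003, 0, 0, 0, 1]]

```text
t: 17.95
position: [0.5557, -0.1905, 0.1177]
ee_rot: [0.0, 0.998, -0.069, 0.002]
ft_force: [0.1, 0.7, -1.6]
width: 0.0194
```

```bash
python3 - <<'E'
from h import *
p,r,s=cur(); print(p,s["t"],s["ft_force"]); go([.5547,-.1899,.1155],Rh)
im,d=shot("side","s11"); crop(im,335,220,80,100,6,"s11")
E
```

```text
[ 0.55567838 -0.19051165  0.11769084] 17.95 [ 0.11405154  0.70496938 -1.61743606]
shift mm [-1.1 -0.5  2.2] | 2.0 rot deg [-0.   -0.2   0.07] | 0.2
```

View pics/s11.png

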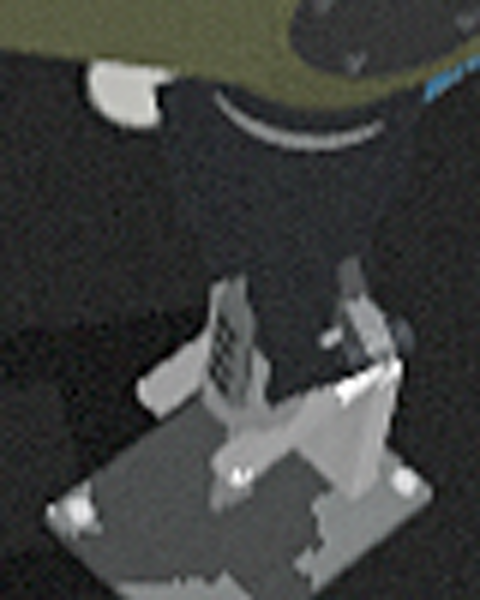

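The disc sits over the prongs at (235,400), about 2 mm up. I'll lower to contact.

>>> play_rows:
  commands:
    - [[-0.001, 0, 0.001, 0, 0, 0, 1], [-0.001, 0, 0.002, 0, 0, 0, 1], [-0.001, 0, 0.002, 0, 0, 0, 1], [-0.001, 0, 0.0025, 0, 0, 0, 1], [-0.001, 0, 0.0025, 0, 0, 0, 1]]

```text
t: 18.5
position: [0.5547, -0.1904, 0.1156]
ee_rot: [0.0, 0.998, -0.069, 0.002]
ft_force: [-0.7, 1.4, 1.8]
width: 0.0194
```

The force swung from -1.6 to +1.8 N at exactly the height of the pick, so it is resting. Releasing.

>>> play_rows:
  commands:
    - [[0, 0, 0, 0, 0, 0, 0.75], [0, 0, 0, 0, 0, 0, 0.65], [0, 0, 0, 0, 0, 0, 0.5], [0, 0, 0, 0, 0, 0, 0.3], [0, 0, 0, 0, 0, 0, 0.2]]

```text
t: 19.0
position: [0.5547, -0.1904, 0.115]
ee_rot: [0.0, 0.998, -0.069, 0.002]
ft_force: [0.3, 0.0, 0.3]
width: 0.068
```

>>> play_rows:
  commands:
    - [[0, 0, 0, 0, 0, 0, 0.1], [0, 0, 0, 0, 0, 0, 0.1], [0, 0, -0.01, 0, 0, 0, 0.1], [0, 0, -0.03, 0, 0, 0, 0.1], [0, 0, -0.05, 0, 0, 0, 0.1]]

```text
t: 19.5
position: [0.5543, -0.1903, 0.1659]
ee_rot: [-0.0, 0.998, -0.069, 0.001]
ft_force: [-0.2, 0.9, -0.1]
width: 0.0768
```

>>> play_rows:
  commands:
    - [[0, 0, -0.03, 0, 0, 0, 0], [0, 0, -0.07, 0, 0, 0, 0], [0, 0, -0.11, 0, 0, 0, 0], [0, 0, -0.14, 0, 0, 0, 0], [0, 0, -0.14, 0, 0, 0, 0]]

```text
t: 20.0
position: [0.5562, -0.1912, 0.3129]
ee_rot: [0.002, 0.998, -0.069, 0.007]
ft_force: [0.7, 0.3, 0.8]
width: 0.0853
```

```bash
python3 - <<'E'
from h import *
p,r,s=cur(); print(p,s["t"],s["width"]); 
print("tool axes in world\n",r.as_matrix().round(2))
im,d=shot("side","s12"); crop(im,260,130,160,200,3.0,"s12")
E
```

```text
[ 0.55616103 -0.19121904  0.31293942] 20.0 0.08532958884054619
tool axes in world
 [[ 0.99 -0.14  0.01]
 [-0.14 -0.99 -0.01]
 [ 0.01  0.   -1.  ]]
```

View pics/s12.png

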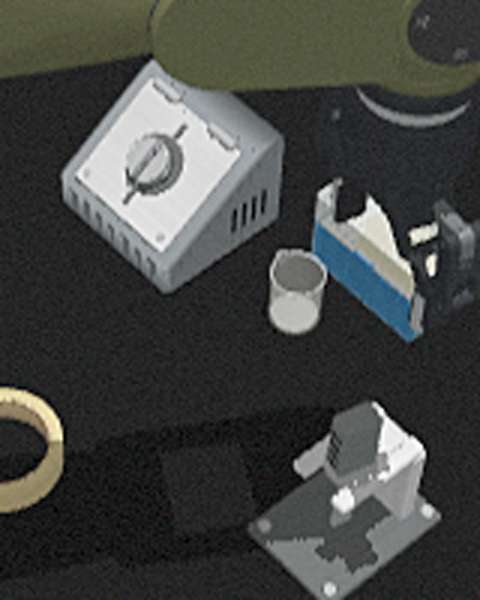

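The driver hangs upright in the fork at (357,440) and the screw is in line with the bars. I'll pull the arm back to check from the top as well.

>>> play_rows:
  commands:
    - [[-0.03, 0, 0, 0, 0, 0, 0], [-0.07, 0, 0, 0, 0, 0, 0], [-0.11, 0, 0, 0, 0, 0, 0], [-0.15, 0, 0, 0, 0, 0, 0], [-0.17, 0, 0, 0, 0, 0, 0]]

```text
t: 20.55
position: [0.383, -0.166, 0.3028]
ee_rot: [-0.0, 0.998, -0.069, 0.0]
ft_force: [0.2, -0.3, 0.9]
width: 0.0854
```

>>> play_rows:
  commands:
    - [[0, 0, 0, 0, 0, 0, 0], [0, 0, 0, 0, 0, 0, 0], [0, 0, 0, 0, 0, 0, 0], [0, 0, 0, 0, 0, 0, 0], [0, 0, 0, 0, 0, 0, 0]]

```text
t: 21.05
position: [0.3861, -0.1669, 0.3041]
ee_rot: [-0.0, 0.998, -0.069, 0.001]
ft_force: [-0.3, 0.7, 0.4]
width: 0.0856
```

```bash
python3 - <<'E'
from h import *
im,d=shot("top","t13"); cv2.imwrite("pics/t13.png",im[:,:,::-1]); im2,d2=shot("side","s13")
a=np.hstack([cv2.resize(im[195:270,345:420],(396,396),interpolation=2),cv2.resize(im2[240:340,330:430],(396,396),interpolation=2)]); cv2.imwrite("pics/f13.png",a[:,:,::-1])
for n,D in (("top",d),("side",d2)):
    P=cloud(n,D); k=(np.abs(P[...,0]-.555)<.05)&(np.abs(P[...,1]+.19)<.05)&(P[...,2]>.15)&(P[...,2]<.18)
    q=P[k]; print(n,len(q),q.mean(0).round(4),np.median(q[:,2]).round(4))
E
```

```text
top 134 [ 0.5553 -0.1897  0.1623] 0.1629
side 172 [ 0.5526 -0.1938  0.1609] 0.1619
```

View pics/t13.png

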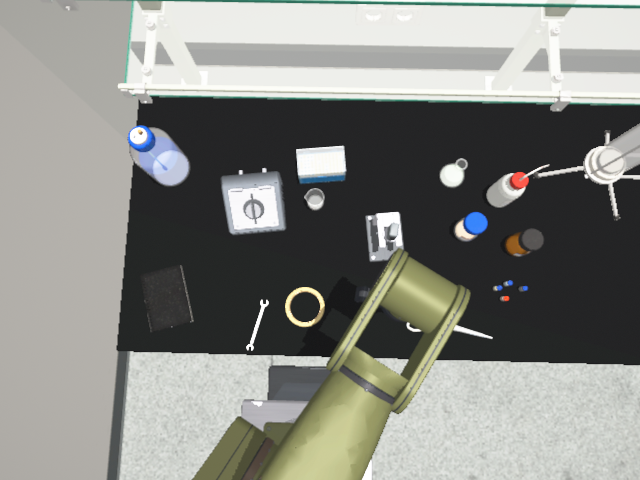

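View pics/f13.png

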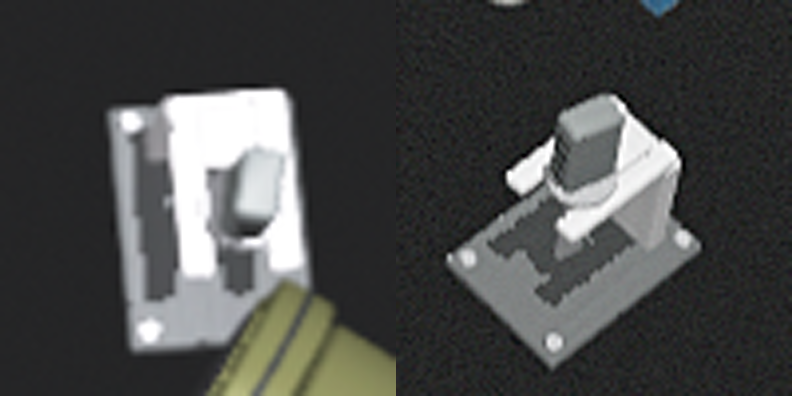

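The top view shows the driver upright in the fork at (386,235), the slot in line with the bars at (253,208), and the bystanders where they began. Handle top is at 0.163, as at the start. Handing in.

```bash
python3 -c "
from plant import arm; print(arm.sign_off())"
```

```text
the job is handed in; nothing more can be done
None
```

The cover is locked, the driver is back in its fork, and I handed the job in at about 21 s of the 58 s allowed.

- **Seating:** I took the driver from the fork and brought it down along the screw axis. The tip touched the slot floor within about 0.1 mm of the computed depth, at about 20 N.
- **Turning:** The driver stayed pressed in while I turned it clockwise. The twisting moment held near 0.1 N m, then rose to 0.4–0.5 N m at the stop. The gripper ended at about 109°, well past 90°. I put that down to the blade's play in the slot and some give in the grip.
- **Slot direction:** After I withdrew the driver, the slot lay within about 1° of the index bars in both views.
- **Hanging up:** I lowered the driver until it rested at the same height it was picked from, then let go. Its handle top measured 0.163 m in the top view, the same as at the start. The side view gave 0.162 m, and both pictures show it upright.
- **Bench:** The bystanders in view looked unmoved in the last pictures, though I only checked this by eye.

**Mismatch:** One side-view reading put the slot about 3 mm sideways from the bars' line, while the top view showed less than 0.5 mm. I put it down to shading in the slot, since the slot direction agreed in both views.

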